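# Clear the used tubes into the drop-tray waste container

### The arm

A 6-joint arm with a two-finger parallel gripper is mounted at the origin on the work surface. World frame = base frame: x ahead of the robot, y to its left, z up, the work surface at z = 0. Lengths are in mm, angles in degrees, forces in N, time in s.
With the tool pointing down it reaches from about 350 to 850 mm from the base axis. Payload 8.1 kg.
Tool frame: the origin (TCP) lies at the centre of the arm's flange, where the gripper is bolted on; the fingertips stand 173 mm ahead of it and the grasp point (between the pads) lies 155 mm ahead of it; z points along the fingers, y is the line along which they close (so a half turn about z gives the same grasp; the last joint's range is limited). The gripper opens to 85 mm and grips with 20 to 120 N. Pads are 22 mm wide; open, the fingers measure 114 mm over their backs; the gripper's body (76 mm by 85 mm) begins 54 mm behind the grasp point. The pads swing forward as they close: fully open they stand 13 mm farther back than shut.
Start: joints at [-75.367, 7.471, 85.268, -0, 87.261, -4.893], TCP at [200.565, -565.491, 404.692] pointing down, gripper open.
Joint ranges: [-169.43, 169.43], [-51.17, 129.36], [1.28, 143.12], [-76.62, 256.62], [0, 156.53], [-152.29, 152.29]. Speed limits (degrees/s): [136.94, 136.94, 159.86, 180, 180, 180].

### API

Orientations are given as [roll, pitch, yaw] about the fixed x, y, z axes, in that order (R = Rz(yaw) Ry(pitch) Rx(roll)).
In Python, from bench import * gives the robot as it stands.
- The arm moves only by the shell command python3 -m jog 'ROWS' [FORCE]. ROWS is text: rows parted by semicolons, each of 7 numbers parted by spaces: the shift along the tool's x, y, z scaled (see below), then the turn, a rotation vector about the tool's x, y, z scaled (see below), then the closure, from -1 (fully open) to 1 (shut). In form: tx ty tz wx wy wz hand; .... A call has 1 to 5 rows; each row shifts and turns the commanded pose from where the row before left it, along the tool's axes as they then stand; what a row does not reach is not made up. The controller multiplies each number of a shift by 0.1 m and each number of a turn by 60 degrees. A row lasts 1/8 s, in which the tool goes at most 62.5 mm and 10.7 degrees, less where a joint would pass 70% of its speed; a pose out of reach is approached as far as the arm can. A call with a number of a shift or a turn outside -1 to 1 is refused whole. A call with a gripper value outside its range is refused whole. The fingers move at their own pace and stop on an object; FORCE is the grip in N (left out, the last holds). Time passes only in rows, so rows that do not move let the fingers close. It gives the time, the measured TCP pose, the force, the opening and the grip force at its end, in the units of the state.
- sense(): the state, without advancing time (a new reading comes with each control period).
- snapshot(name): name is "scene" or "side" or "wrist"; returns a dict with "img" (400x640x3 uint8, red, green, blue), "fx", "fy", "cx", "cy" (pixels), "extrinsics" (4x4, takes a point from camera to world coordinates). Camera axes: x right, y down, z forward; pixel columns grow to the right and rows downward; lengths in mm; the calibration is good to about 2 mm. A picture is of the moment at which its call begins. There is no depth.
- hand_in(): hands the job in; it is judged then, once.
The state is a dict: "time": time; "joint_pos": joint angles; "qd": joint speeds; "joint_efforts": joint torques, N m; "tool_pos": TCP position; "tcp_rot": TCP orientation; "ft_force": force on the tool from outside, world axes, zero at the start; "wrist_torque": the same for the moment, N m; "finger_gap": finger opening in mm; "grip_force": force on a finger pad.
Only numpy, scipy, OpenCV 4.12 (cv2) and the standard library are available. Lean on these libraries where they do the work, as an engineer would, in place of code of your own. Each camera call takes 0.05 s, during which the arm holds its last target. There are 200 camera calls.

### The job

Clear the used amber tubes off the bench into the yellow clinical-waste container: pull its clipped-on cover off and lay it flat on the blue bench mat, then feed in every used tube by laying it (not dropping it) lengthwise on the white drop tray in the container's mouth and letting go, so that its own weight tips the tray and drops it inside; do not lean on the tray with the gripper. When all the tubes are inside and the tray has swung back level, put the cover back over the mouth and press it down until both end clips snap over it and it lies flat on the container's top. Leave the tip boxes and the microtube rack where they are.

Things in the scene. Friction and masses are not known exactly. Their poses are not given: they have to be found in the camera images.
- bin: Clinical-waste container, fixed on the bench: translucent yellow box with a red top, 170 mm (its x) by 250 mm (its y), deck 200 mm high. Origin at the centre of its underside; x and y along its sides, z up. The mouth, 100 mm (x) by 170 mm (y), is centred in the top and filled by the white drop tray. Hollow below (floor 6 mm up, room for all tubes).
- mouth (a point): Centre of the mouth, level with the deck (200 mm up), axes as the container's. The cover belongs centred here, inside a red rim 5 mm high with 3 mm play in x and 2 mm in y. At the +y and -y ends of its place stands a black sprung snap clip, 40 mm wide, 23 mm high, reaching 2.5 mm over the cover's end, sloped on top to lead it in.
- tray (a joint): Angle of the drop tray, rad: 0 = level, at rest, held by a counterweight of 0.006 N m; grows to a stop at 0.85 as its +x side tips down into the container. Hinge along the container's y, 38 mm to the -x side of the mouth's middle, 18 mm below the deck. A tube released on the tray's middle tips it in under 0.6 s and rolls off inside; the tray swings back by itself within about 1.5 s.
- tray_mid (a point): Middle of the upper face of the white tray's floor, when level 14 mm below the deck (186 mm up) under the mouth's centre; moves with the tray. Floor 85 mm (container's x) by 156 mm (container's y, the way a tube is laid), lips 6 mm high at its -x side and 10 mm at both ends, +x side open. A tube on the level tray has its centre 15 mm above this point.
- cover_ridge (a point): Cover plate of the container, loose: flat yellow plate 130 mm (its x) by 200 mm (its y) by 6 mm, with a red pull ridge in its middle, 70 mm long (x), 14 mm thick (y), 26 mm high. This point is the ridge's centre, half-way up: 19 mm above the plate's underside, 13 mm above its upper face; z up. Fits either way round, its x along the container's x.
- cover: The same cover, 150 g; origin at the centre of its underside. Clipped on at the start: about 15 N upward on the ridge pulls it off, about 10 N downward at its middle snaps it back on under both clips. Resting unsnapped on the clips it is 16 mm too high; home, its underside lies on the deck (200 mm up) and the ridge's centre is 219 mm above the bench.
- mat_top (a point): Centre of the upper face (3 mm above the bench) of a blue bench mat, fixed, 170 mm (its x) by 230 mm (its y). The cover is laid here centred, its long side (its y) along the mat's long side.
- tube1_mid (a point): Used tube 1 (may be absent): closed 50 ml tube, amber with a white label sleeve, 117 mm long, 30 mm in diameter, 55 to 95 g, with a blue hexagonal anti-roll screw cap 16 mm long at its +x end (30 mm across flats). This point is its centre, on its axis; x runs along the tube. It lies on the bench with its centre 15 mm up.
- tube2_mid (a point): Used tube 2 (may be absent): closed 50 ml tube, amber with a white label sleeve, 117 mm long, 30 mm in diameter, 55 to 95 g, with a blue hexagonal anti-roll screw cap 16 mm long at its +x end (30 mm across flats). This point is its centre, on its axis; x runs along the tube. It lies on the bench with its centre 15 mm up.
- tube3_mid (a point): Used tube 3 (may be absent): closed 50 ml tube, amber with a white label sleeve, 117 mm long, 30 mm in diameter, 55 to 95 g, with a blue hexagonal anti-roll screw cap 16 mm long at its +x end (30 mm across flats). This point is its centre, on its axis; x runs along the tube. It lies on the bench with its centre 15 mm up.
- tube4_mid (a point): Used tube 4 (may be absent): closed 50 ml tube, amber with a white label sleeve, 117 mm long, 30 mm in diameter, 55 to 95 g, with a blue hexagonal anti-roll screw cap 16 mm long at its +x end (30 mm across flats). This point is its centre, on its axis; x runs along the tube. It lies on the bench with its centre 15 mm up.
- tube5_mid (a point): Used tube 5 (may be absent): closed 50 ml tube, amber with a white label sleeve, 117 mm long, 30 mm in diameter, 55 to 95 g, with a blue hexagonal anti-roll screw cap 16 mm long at its +x end (30 mm across flats). This point is its centre, on its axis; x runs along the tube. It lies on the bench with its centre 15 mm up.
- tube1: The body of used tube 1 (see its centre point above): its origin lies 15 mm off the tube's axis, half-way along, and turns about the axis as the tube rolls; use the centre point for grasping.
- tube2: The body of used tube 2 (see its centre point above): its origin lies 15 mm off the tube's axis, half-way along, and turns about the axis as the tube rolls; use the centre point for grasping.
- tube3: The body of used tube 3 (see its centre point above): its origin lies 15 mm off the tube's axis, half-way along, and turns about the axis as the tube rolls; use the centre point for grasping.
- tube4: The body of used tube 4 (see its centre point above): its origin lies 15 mm off the tube's axis, half-way along, and turns about the axis as the tube rolls; use the centre point for grasping.
- tube5: The body of used tube 5 (see its centre point above): its origin lies 15 mm off the tube's axis, half-way along, and turns about the axis as the tube rolls; use the centre point for grasping.
- tipbox: Bystander: closed pipette-tip box, green with a yellow lid, 84 x 122 x 58 mm, 350 g; origin at the centre of its underside.
- tiprack: Bystander: blue rack of pipette tips, 80 x 115 x 61 mm, 300 g; origin at the centre of its underside.
- microrack: Bystander: orange microtube rack, 70 x 130 x 39 mm, 300 g; origin at the centre of its underside.

How it is judged (in metres and radians):
On the way, in this order (a step that is already met when the one before it is completed fails the run):
1. the cover has been pulled off the container and lies flat on the blue mat, released (horizontal distance between cover_ridge and mat_top below 0.06 m and height (world z) of cover_ridge below 0.03 m and angle between cover_ridge's own z axis and vertical below 0.05 rad and contact force between the fingers and cover below 0.1 N), for 0.2 s.
2. the drop tray has tipped (past 0.5 rad) with the robot not touching it (value of joint tray above 0.5 rad and contact force between each of the arm, the fingers and tray below 0.1 N).
3. all the used tubes are inside the container and the tray has swung back level (z of tube1_mid in the frame of bin between 0 and 0.14 m and x of tube1_mid in the frame of bin between -0.085 and 0.085 m and y of tube1_mid in the frame of bin between -0.125 and 0.125 m and z of tube2_mid in the frame of bin between 0 and 0.14 m and x of tube2_mid in the frame of bin between -0.085 and 0.085 m and y of tube2_mid in the frame of bin between -0.125 and 0.125 m and z of tube3_mid in the frame of bin between 0 and 0.14 m and x of tube3_mid in the frame of bin between -0.085 and 0.085 m and y of tube3_mid in the frame of bin between -0.125 and 0.125 m and z of tube4_mid in the frame of bin between 0 and 0.14 m and x of tube4_mid in the frame of bin between -0.085 and 0.085 m and y of tube4_mid in the frame of bin between -0.125 and 0.125 m and z of tube5_mid in the frame of bin between 0 and 0.14 m and x of tube5_mid in the frame of bin between -0.085 and 0.085 m and y of tube5_mid in the frame of bin between -0.125 and 0.125 m and value of joint tray below 0.1 rad), for 0.2 s.
At the end, for the whole second after the job is handed in: Every used tube is inside the container, below its tray; the tray is level (under 0.1 rad); the cover lies over the mouth, centred within 8 mm, turned within 0.06 rad of the container, level within 0.02 rad and down on the deck within about 3 mm (under both clips), at rest (all of step 3 and z of cover_ridge in the frame of bin between 0.216 and 0.2218 m and angle between cover_ridge's own z axis and vertical below 0.02 rad and horizontal distance between cover_ridge and mouth below 0.008 m and angle between the x axis of cover_ridge and the x axis of bin, either way round below 0.06 rad and linear speed of cover below 0.02 m/s); the robot touches nothing.
It fails at once if a bystander (tip box, tip rack, microtube rack) is moved by more than 30 mm (distance of any of tipbox, tiprack, microrack from where it was at the start of the episode above 0.03 m).
It fails at once if the gripper leans on the drop tray with more than 8 N (contact force between any of the fingers, the arm and tray above 8 N).
It fails at once if a tube is dropped onto the tray from more than about 25 mm above it ((horizontal distance between tube1_mid and mouth below 0.05 m and z of tube1_mid in the frame of bin above 0.207 m and linear speed of tube1 above 0.65 m/s and contact force between the fingers and tube1 below 0.05 N) or (horizontal distance between tube2_mid and mouth below 0.05 m and z of tube2_mid in the frame of bin above 0.207 m and linear speed of tube2 above 0.65 m/s and contact force between the fingers and tube2 below 0.05 N) or (horizontal distance between tube3_mid and mouth below 0.05 m and z of tube3_mid in the frame of bin above 0.207 m and linear speed of tube3 above 0.65 m/s and contact force between the fingers and tube3 below 0.05 N) or (horizontal distance between tube4_mid and mouth below 0.05 m and z of tube4_mid in the frame of bin above 0.207 m and linear speed of tube4 above 0.65 m/s and contact force between the fingers and tube4 below 0.05 N) or (horizontal distance between tube5_mid and mouth below 0.05 m and z of tube5_mid in the frame of bin above 0.207 m and linear speed of tube5 above 0.65 m/s and contact force between the fingers and tube5 below 0.05 N)).
Of tube1, tube2, tube3, tube4, tube5 only 3 to 5 are there at a start; the rules pass over those that are not, and their reading is None.
At some moment in a run one of tube1, tube2, tube3, tube4, tube5 may be knocked a few centimetres aside while the robot is not near it.
It also fails if it takes over 210 s, if anything falls off the work surface, if the arm or the gripper's body presses on something with over 40 N, if the wrist force passes 120 N, or if a joint passes its speed limit or range.

## Working session

There is one attempt and no reset: what is moved stays moved. The work goes in short steps, Python scripts to look and compute and a shell command to move; the robot and the scene stay as the last step left them, time stands still between calls to the robot, and variables do not carry over. Pictures are saved under pics/ and viewed, at most 14 in all, crops included, and the job is handed in when it is done.

```bash
ls; mkdir -p pics
cat > h.py <<'E'
from bench import *
import numpy as np, cv2
from scipy.spatial.transform import Rotation as R
def snap(n,f=None):
    s=snapshot(n)
    if f: cv2.imwrite('pics/'+f,cv2.cvtColor(s['img'],cv2.COLOR_RGB2BGR))
    return s
def ray(s,uv):
    T=np.array(s['extrinsics']); d=T[:3,:3]@[(uv[0]-s['cx'])/s['fx'],(uv[1]-s['cy'])/s['fy'],1]
    return T[:3,3],d/np.linalg.norm(d)
def onz(s,uv,z):
    o,d=ray(s,uv); return o+d*(z-o[2])/d[2]
def tri(a,ua,b,ub):
    o,d=ray(a,ua);p,e=ray(b,ub)
    t=np.linalg.lstsq(np.c_[d,-e],p-o,rcond=None)[0]
    x=o+d*t[0];y=p+e*t[1]; return (x+y)/2,np.linalg.norm(x-y)
def proj(s,P):
    T=np.array(s['extrinsics']); c=T[:3,:3].T@(np.array(P)-T[:3,3]); return np.array([s['fx']*c[0]/c[2]+s['cx'],s['fy']*c[1]/c[2]+s['cy']])
E
python3 - <<'E'
from h import *
for n in('scene','side','wrist'):
    s=snap(n,n+'0.png'); T=np.array(s['extrinsics']); print(n,s['fx'],s['cx'],s['cy'],T.round(3).tolist())
print(sense())
E
```

```text
pics
scene 431.4726198575417 314.6748973508849 195.7460550283148 [[-0.123, 0.603, -0.788, 1460.991], [0.992, 0.086, -0.089, 101.606], [0.014, -0.793, -0.609, 890.949], [0.0, 0.0, 0.0, 1.0]]
side 425.2522083096083 311.5337510918208 195.1351553247316 [[-0.7, -0.429, 0.571, -201.637], [-0.713, 0.445, -0.541, 662.082], [-0.022, -0.786, -0.618, 923.607], [0.0, 0.0, 0.0, 1.0]]
wrist 298.0530542955212 312.5507563523543 200.06618883057692 [[0.334, -0.909, -0.25, 263.646], [-0.942, -0.323, -0.087, -542.323], [-0.002, 0.264, -0.964, 372.682], [0.0, 0.0, 0.0, 1.0]]
{'time': 0.15, 'joint_pos': array([-7.53655419e+01,  7.50807967e+00,  8.53140759e+01, -1.62195840e-04,
        8.72616246e+01, -4.89450229e+00]), 'qd': array([-0.02919813, -0.04849829, -0.06327946, -0.01003661, -0.03856518,
        0.07863232]), 'joint_efforts': array([ 7.77718706e-04, -5.70063543e+01, -5.01158738e+01, -2.79708856e-04,
        9.68283653e-03, -1.65457340e-05]), 'tool_pos': array([ 200.53415939, -565.3200701 ,  403.86321755]), 'tcp_rot': array([-1.79916511e+02, -6.98682858e-03,  1.95289632e+01]), 'ft_force': array([ 0.21227742, -0.00546426, -0.09823459]), 'wrist_torque': array([ 0.0103358 , -0.0176903 , -0.10618032]), 'grip_force': 0.0, 'finger_gap': 85.82603556120367}
```

View pics/scene0.png

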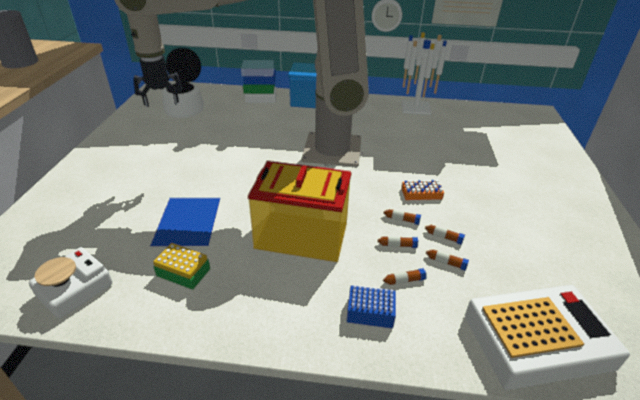

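View pics/side0.png

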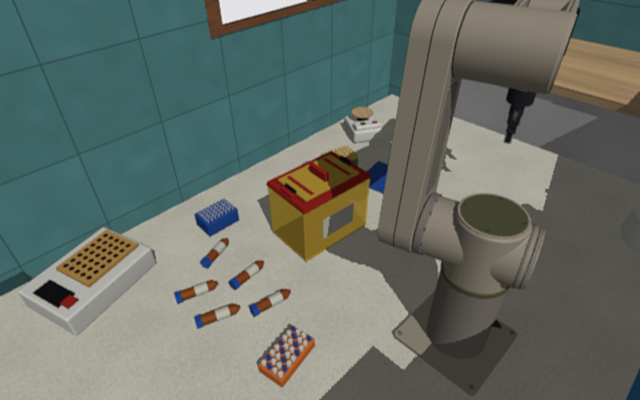

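The scene view shows five tubes at (402,216), (398,242), (444,234), (446,260) and (405,276), with their blue caps at the right. The bin is at (300,205) with its ridge at (301,176), and the mat is at (187,221). The side view shows the same five tubes, the bin at (318,200), and the mat mostly hidden.

```bash
cat > m.py <<'E'
from h import *
def blobs(s,hs,roi,amin=8):
    h=cv2.cvtColor(s['img'],cv2.COLOR_RGB2HSV); m=0
    for lo,hi in hs: m=m|cv2.inRange(h,np.array(lo),np.array(hi))
    k=np.zeros_like(m); x0,y0,x1,y1=roi; k[y0:y1,x0:x1]=255; m&=k
    n,l,st,c=cv2.connectedComponentsWithStats(m,connectivity=8)
    return [(c[i].round(1),int(st[i,4]),l==i) for i in range(1,n) if st[i,4]>=amin]
BLUE=[((105,130,50),(125,255,255))]
AMB=[((3,130,60),(14,255,255))]
RED=[((0,170,90),(4,255,255)),((175,170,90),(179,255,255))]
E
python3 - <<'E'
from m import *
a=snap('scene');b=snap('side')
for s,roi in((a,(370,200,480,295)),(b,(165,230,300,335))):
    for nm,c in(('blue',BLUE),('amb',AMB)):
        print(nm,[(*x[0],x[1],onz(s,x[0],15).round(0)[:2].tolist()) for x in blobs(s,c,roi,6)])
# mat
x=max(blobs(a,BLUE,(130,180,240,260)),key=lambda t:t[1]); ys,xs=np.where(x[2])
q=cv2.approxPolyDP(cv2.convexHull(np.c_[xs,ys].astype(np.int32)),6,True)[:,0]
print('mat',x[:2],[(p.tolist(),onz(a,p,3).round(0)[:2].tolist()) for p in q])
# zoomed bin
for nm,s,(x0,y0,x1,y1) in(('s',a,(240,150,360,215)),('d',b,(260,145,380,215))):
    z=cv2.resize(s['img'][y0:y1,x0:x1],None,fx=6.5,fy=6.5,interpolation=cv2.INTER_CUBIC); cv2.imwrite(f'pics/bin_{nm}.png',z[:,:,::-1])
z=np.vstack([cv2.imread('pics/bin_s.png')[:,:780],cv2.imread('pics/bin_d.png')[:,:780]]);z=cv2.resize(z,None,fx=.67,fy=.67);cv2.imwrite('pics/bins.png',z);print(z.shape)
E
```

```text
blue [(np.float64(417.0), np.float64(219.1), 34, [402.0, 306.0]), (np.float64(460.2), np.float64(238.4), 43, [474.0, 428.0]), (np.float64(414.7), np.float64(242.2), 41, [509.0, 292.0]), (np.float64(464.1), np.float64(264.1), 48, [579.0, 424.0]), (np.float64(422.3), np.float64(273.7), 46, [631.0, 305.0]), (np.float64(372.4), np.float64(291.7), 13, [712.0, 172.0]), (np.float64(377.8), np.float64(291.8), 12, [710.0, 186.0]), (np.float64(383.1), np.float64(291.6), 12, [708.0, 200.0]), (np.float64(388.4), np.float64(292.0), 11, [707.0, 213.0]), (np.float64(393.5), np.float64(292.5), 8, [707.0, 226.0])]
amb [(np.float64(388.5), np.float64(213.0), 39, [385.0, 217.0]), (np.float64(408.8), np.float64(217.0), 70, [395.0, 281.0]), (np.float64(430.2), np.float64(228.7), 44, [442.0, 343.0]), (np.float64(451.4), np.float64(235.4), 85, [464.0, 403.0]), (np.float64(383.5), np.float64(240.3), 55, [514.0, 201.0]), (np.float64(406.0), np.float64(241.4), 84, [509.0, 267.0]), (np.float64(431.6), np.float64(253.8), 53, [551.0, 337.0]), (np.float64(454.7), np.float64(261.1), 105, [571.0, 399.0]), (np.float
[... 618 characters left out ...]
.5), np.float64(254.5), 73, [646.0, 269.0]), (np.float64(259.4), np.float64(263.6), 39, [518.0, 194.0]), (np.float64(242.5), np.float64(276.6), 94, [513.0, 258.0]), (np.float64(211.5), np.float64(284.5), 65, [552.0, 336.0]), (np.float64(187.6), np.float64(293.2), 115, [573.0, 398.0]), (np.float64(285.1), np.float64(293.0), 56, [385.0, 213.0]), (np.float64(263.7), np.float64(304.1), 119, [398.0, 277.0]), (np.float64(233.4), np.float64(308.5), 76, [444.0, 341.0]), (np.float64(208.4), np.float64(317.4), 138, [467.0, 402.0])]
mat (array([186.4, 222. ]), 2462) [([219, 199], [376.0, -341.0]), ([207, 244], [588.0, -312.0]), ([151, 245], [615.0, -472.0]), ([170, 199], [399.0, -501.0])]
(588, 523, 3)
```

View pics/bins.png

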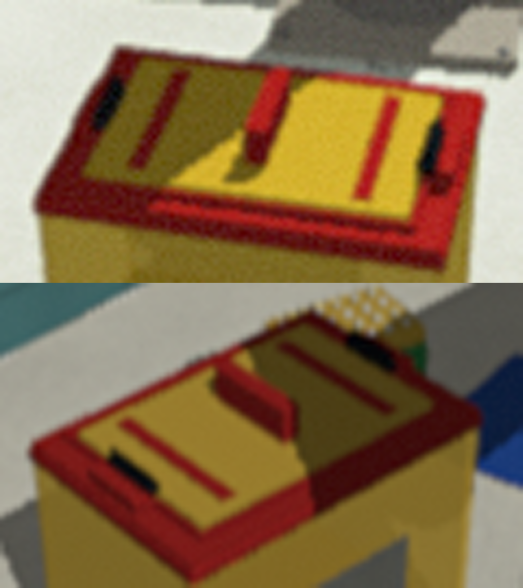

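The zoomed bin shows the deck's outer corners: (122,47), (483,92), (443,268), (38,208) in the scene half and (318,312), (480,412), (193,580), (35,450) in the side half. The ridge runs across the middle of both.

Run:
```python
from m import *
a=snap('scene');b=snap('side')
A=np.array([[122,47],[483,92],[443,268],[38,208]])/4.355+[240,150]
B=(np.array([[480,412],[193,580],[35,450],[318,312]])-[0,283])/4.355+[260,145]
P=[]
for u,v in zip(A,B):
    p,e=tri(a,u,b,v); print(p.round(0),round(e,1),onz(a,u,200).round(0),onz(b,v,200).round(0)); P.append(p)
P=np.array(P);print('centre',P.mean(0), np.linalg.norm(P[1]-P[0]),np.linalg.norm(P[2]-P[1]),np.linalg.norm(P[3]-P[2]),np.linalg.norm(P[3]-P[0]))
for i,j in((0,1),(3,2)): print(np.degrees(np.arctan2(*(P[j]-P[i])[1::-1])))
for i,j in((0,3),(1,2)): print(np.degrees(np.arctan2(*(P[j]-P[i])[1::-1])))
# tubes: cap & tip-amber triangulation
caps=[((417,219.1),(254.2,309.3)),((460.2,238.4),(198.3,321.1)),((414.7,242.2),(234.2,283.1)),((464.1,264.1),(178,296.8)),((422.3,273.7),(205.8,262))]
tips=[((388.5,213),(285.1,293)),((430.2,228.7),(233.4,308.5)),((383.5,240.3),(259.4,263.6)),((431.6,253.8),(211.5,284.5)),((389.8,278.9),(225,241))]
for c,t in zip(caps,tips):
    C,e1=tri(a,c[0],b,c[1]);T,e2=tri(a,t[0],b,t[1]); d=C-T; print(C.round(0),T.round(0),round(e1,1),round(e2,1),np.linalg.norm(d).round(0),'mid from cap',(C-d/np.linalg.norm(d)*50).round(0),'yaw',np.degrees(np.arctan2(d[1],d[0])).round(1))
```

```text
[ 414. -158.  197.] 4.2 [ 420. -155.  200.] [ 412. -158.  200.]
[431.  89. 194.] 1.7 [439.  89. 200.] [425.  95. 200.]
[607.  72. 189.] 7.4 [623.  76. 200.] [595.  77. 200.]
[ 584. -177.  191.] 10.7 [ 601. -168.  200.] [ 576. -174.  200.]
centre [508.77772992 -43.32966799 192.78408834] 248.2027313803372 176.70459293173053 250.45060939393636 171.11832002830678
86.06536946546075
84.75613427450654
-6.293264223884448
-5.5039616712836725
[403. 305.  16.] [385. 216.  16.] 0.9 3.7 91.0 mid from cap [393. 256.  16.] yaw 78.8
[475. 427.  16.] [443. 342.  16.] 0.7 1.5 91.0 mid from cap [457. 380.  16.] yaw 69.5
[510. 291.  17.] [516. 199.  18.] 2.7 5.0 92.0 mid from cap [513. 241.  17.] yaw 93.4
[580. 423.  16.] [551. 337.  16.] 0.5 1.4 91.0 mid from cap [564. 376.  16.] yaw 71.7
[633. 303.  17.] [663. 214.  18.] 4.4 6.2 94.0 mid from cap [649. 256.  18.] yaw 109.2
```

```bash
cat > go.py <<'E'
# python3 go.py x y z yaw : tool-frame shift left (mm, after turning) and turn left (in units of 60deg, tool z)
import sys
from h import *
s=sense(); x,y,z,yaw=map(float,sys.argv[1:5]); p=s['tool_pos']; r=s['tcp_rot']
dw=-(yaw-r[2]+180)%360-180; 
if dw>90: dw-=180
if dw<-90: dw+=180
fy=r[2]-dw; d=np.array([x,y,z])-p
R1=R.from_euler('xyz',[180,0,fy],degrees=True).as_matrix()
print('t',round(s['time'],2),'pos',p.round(1),'rpy',r.round(2),'gap',s['finger_gap'].round(1),'F',s['ft_force'].round(1),'final yaw',round(fy,1))
print('shift/100 (after turn)',(R1.T@d/100).round(3),'turn wz',round(dw/60,4))
R0=R.from_euler('xyz',r,degrees=True); print('level+turn rotvec/60', (np.degrees((R0.inv()*R.from_matrix(R1)).as_rotvec())/60).round(4))
E
python3 -m jog '0 0 -.6 0 0 .139 -1; 0 0 -.6 0 0 .139 -1; 0 0 0 0 0 .139 -1; .215 -.46 0 0 0 0 -1; .215 -.46 0 0 0 0 -1' | tail -3
python3 -m jog '.215 -.46 0 0 0 0 -1; .215 -.46 0 0 0 0 -1; .215 -.46 0 0 0 0 -1; .215 -.46 0 0 0 0 -1; .215 -.46 0 0 0 0 -1'|tail -3
python3 -m jog '.215 -.46 0 0 0 0 -1; .215 -.46 0 0 0 0 -1; .215 -.46 0 0 0 0 -1; .215 -.46 0 0 0 0 -1; .215 -.46 0 0 0 0 -1'|tail -3
python3 go.py 509 -43 520 -5.5
```

```text
ft_force: [1.6, -0.8, 0.3]
finger_gap: 85.5
grip_force: 0.0
ft_force: [1.1, -1.7, 0.7]
finger_gap: 85.4
grip_force: 0.0
ft_force: [-0.4, -0.7, -0.1]
finger_gap: 85.5
grip_force: 0.0Traceback (most recent call last):
  File "go.py", line 10, in <module>
    print('t',round(s['time'],2),'pos',p.round(1),'rpy',r.round(2),'gap',s['finger_gap'].round(1),'F',s['ft_force'].round(1),'final yaw',round(fy,1))
                                                                         ^^^^^^^^^^^^^^^^^^^^^
AttributeError: 'float' object has no attribute 'round'
```

```bash
sed -i "s/s\['finger_gap'\].round(1)/round(s['finger_gap'],1)/" go.py; python3 go.py 509 -43 520 -5.5
python3 - <<'E'
from m import *
s=snap('wrist','w1.png')
E
```

```text
t 2.23 pos [510.8 -39.1 524.9] rpy [ 1.7999e+02 -4.0000e-02 -5.4900e+00] gap 85.5 F [-0.4 -0.7 -0.1] final yaw -5.5
shift/100 (after turn) [-0.014  0.041  0.049] turn wz 0.0002
level+turn rotvec/60 [ 0.0002 -0.0006  0.0002]
```

View pics/w1.png

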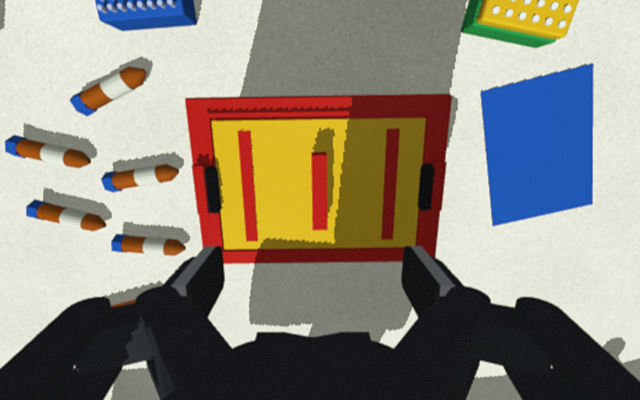

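The wrist view shows the cover at cols 212–425, rows 118–250, the ridge at (320,191), the clips at (212,188) and (426,187), the mat's corners near (482,92), (593,65), (593,204), (494,225), and all five tubes at the left.

Run:
```python
from m import *
s=snap('wrist');a=snap('scene');b=snap('side')
def quad(m):
    ys,xs=np.where(m); h=cv2.convexHull(np.c_[xs,ys].astype(np.float32)); return cv2.minAreaRect(h),cv2.approxPolyDP(h,8,True)[:,0]
h=cv2.cvtColor(s['img'],cv2.COLOR_RGB2HSV)
roi=np.zeros((400,640),np.uint8);roi[85:275,180:460]=1
yel=(cv2.inRange(h,np.array((20,120,60)),np.array((34,255,255)))>0)&(roi>0)
n,l,st,c=cv2.connectedComponentsWithStats(yel.astype(np.uint8)); yel=np.isin(l,[i for i in range(1,n) if st[i,4]>200])
r,q=quad(yel);print('yellow',r,q.tolist())
W=[onz(s,p,206)[:2] for p in q]; print(np.round(W,0).tolist())
bx=cv2.minAreaRect(np.array([onz(s,p,206)[:2] for p in np.argwhere(yel)[:,::-1][::7]],np.float32));print('cover rect',bx)
rd=blobs(s,RED+[((0,120,60),(6,255,255))],(300,140,335,240),50)
for x in rd:print('ridge',x[:2],quad(x[2])[0],onz(s,x[0],232).round(1))
deck=(cv2.inRange(h,np.array((0,120,50)),np.array((6,255,255)))|cv2.inRange(h,np.array((172,120,50)),np.array((179,255,255))))*roi>0
bx=cv2.minAreaRect(np.array([onz(s,p,200)[:2] for p in np.argwhere(deck)[:,::-1][::5]],np.float32));print('deck rect',bx)
blk=cv2.inRange(h,np.array((0,0,0)),np.array((179,255,45)))
n,l,st,c=cv2.connectedComponentsWithStats(blk[150:225,195:445])
for i in range(1,n):
    if st[i,4]>60: u=c[i]+[195,150];print('clip',u,st[i],onz(s,u,221).round(1))
m=max(blobs(s,BLUE,(470,50,610,240)),key=lambda t:t[1]); 
print('mat rect',cv2.minAreaRect(np.array([onz(s,p,3)[:2] for p in np.argwhere(m[2])[:,::-1][::5]],np.float32)))
for z in (a,b):
  print([ (x[0],x[1]) for x in blobs(z,RED,(260,150,370,200),20)])
```

```text
yellow ((324.6583251953125, 184.7294921875), (129.01406860351562, 214.04141235351562), 89.3839340209961) [[431.0, 121.0], [420.0, 245.0], [229.0, 249.0], [218.0, 122.0]]
[[567.0, -149.0], [443.0, -139.0], [456.0, 60.0], [584.0, 49.0]]
cover rect ((511.83282470703125, -44.37705993652344), (200.1375274658203, 130.5511932373047), 85.31562042236328)
ridge (array([325.3, 191.7]), 1074) ((325.5, 192.5), (15.0, 75.0), 0.0) [514.9 -45.  232. ]
deck rect ((512.5536499023438, -44.95066833496094), (250.53683471679688, 170.3810577392578), 85.3180923461914)
clip [431.6440678  188.53050847] [229  15  16  47 590] [ 506.2 -144.6  221. ]
clip [218.07428571 189.8152381 ] [ 16  17  15  46 525] [523.2  54.9 221. ]
mat rect ((493.0113220214844, -408.31243896484375), (226.99026489257812, 167.9892120361328), 8.197244644165039)
[(array([301.3, 174.6]), 105), (array([343.3, 185.4]), 222), (array([326. , 184.1]), 50), (array([282.1, 197. ]), 202)]
[(array([292.3, 183.3]), 431), (array([299.8, 185. ]), 48)]
```

```bash
python3 - <<'E'
from m import *
s=snap('wrist');a=snap('scene')
print('ridge',tri(s,(325.3,191.7),a,(301.3,174.6)))
E
python3 go.py 512.5 -44.8 420 -4.7
```

```text
ridge (array([509.2567086 , -47.38433568, 222.46134629]), np.float64(8.107026025011287))
t 2.52 pos [510.  -41.3 524.7] rpy [ 1.7998e+02  1.0000e-02 -5.5200e+00] gap 85.5 F [-0.5 -0.2 -1. ] final yaw -4.7
shift/100 (after turn) [0.028 0.033 1.047] turn wz -0.0136
level+turn rotvec/60 [ 0.0004  0.0001 -0.0136]
```

```bash
python3 -m jog '.028 .033 0 0 0 -.0136 -1; 0 0 .5 0 0 0 -1; 0 0 .5 0 0 0 -1; 0 0 .3 0 0 0 -1; 0 0 0 0 0 0 -1' | tail -3
python3 -m jog '0 0 0 0 0 0 -1; 0 0 0 0 0 0 -1'|head -3
python3 go.py 512.5 -44.8 383 -4.7
```

```text
ft_force: [0.5, -0.0, 0.9]
finger_gap: 85.3
grip_force: 0.0
time: 3.4
tool_pos: [513.3, -44.7, 397.1]
tcp_rot: [180.0, -0.2, -4.7]
t 3.4 pos [513.3 -44.7 397.1] rpy [179.98  -0.21  -4.69] gap 85.6 F [ 0.5 -0.1  1. ] final yaw -4.7
shift/100 (after turn) [-0.008  0.002  0.141] turn wz 0.0001
level+turn rotvec/60 [ 0.0004 -0.0035  0.0001]
```

```bash
python3 -m jog '0 0 .13 0 0 0 -1; 0 0 0 0 0 0 1; 0 0 0 0 0 0 1; 0 0 0 0 0 0 1; 0 0 0 0 0 0 1' 90 
python3 -m jog '0 0 0 0 0 0 1; 0 0 0 0 0 0 1; 0 0 0 0 0 0 1'
```

```text
time: 4.03
tool_pos: [512.8, -44.4, 382.1]
tcp_rot: [180.0, -0.0, -4.7]
ft_force: [-6.7, 3.4, 20.7]
finger_gap: 13.0
grip_force: 61.9
time: 4.4
tool_pos: [512.8, -44.5, 382.2]
tcp_rot: [180.0, -0.0, -4.7]
ft_force: [-0.8, -2.8, 6.6]
finger_gap: 12.3
grip_force: 88.7
```

```bash
python3 -m jog '0 0 -.1 0 0 0 1; 0 0 -.2 0 0 0 1; 0 0 -.3 0 0 0 1; 0 0 -.3 0 0 0 1; 0 0 0 0 0 0 1' 
python3 -m jog '0 0 -.2 0 0 -.1715 1; 0 0 0 0 0 -.1715 1; 0 0 0 0 0 -.1715 1; 0 0 0 0 0 -.1715 1; 0 0 0 0 0 -.1715 1' |tail -6
python3 -m jog '0 0 0 0 0 -.1715 1; 0 0 0 0 0 -.1715 1; 0 0 0 0 0 -.1715 1; 0 0 0 0 0 -.1715 1; 0 0 0 0 0 -.1715 1' |tail -6
python3 go.py 493 -408.3 400 98.2
python3 - <<'E'
from h import *
snap('scene','s2.png')
E
```

```text
time: 5.03
tool_pos: [513.3, -44.1, 476.5]
tcp_rot: [180.0, -0.4, -4.7]
ft_force: [0.5, 0.1, -1.9]
finger_gap: 12.2
grip_force: 90.6
time: 5.65
tool_pos: [512.6, -44.1, 491.0]
tcp_rot: [-179.9, 0.0, 47.1]
ft_force: [-0.4, -0.1, -1.3]
finger_gap: 12.3
grip_force: 90.6
time: 6.28
tool_pos: [512.6, -44.0, 491.0]
tcp_rot: [-180.0, -0.0, 98.6]
ft_force: [-0.3, 0.4, -0.5]
finger_gap: 11.8
grip_force: 90.6
t 6.28 pos [512.6 -44.  491. ] rpy [-1.7995e+02 -5.0000e-02  9.8580e+01] gap 11.8 F [-0.3  0.4 -0.5] final yaw 98.2
shift/100 (after turn) [-3.577 -0.714  0.91 ] turn wz 0.0063
level+turn rotvec/60 [-0.0008 -0.0008  0.0063]
```

View pics/s2.png

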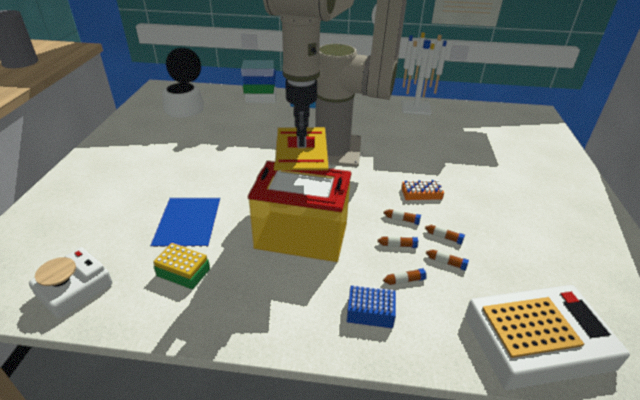

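The scene view shows the cover held at (301,150) above the open bin, with the white tray visible at (303,184) and the bystanders unmoved.

```bash
python3 -m jog '-.447 -.089 0 0 0 .0063 1; -.447 -.089 0 0 0 0 1; -.447 -.089 0 0 0 0 1; -.447 -.089 0 0 0 0 1; -.447 -.089 0 0 0 0 1' |tail -6
python3 -m jog '-.447 -.089 0 0 0 0 1; -.447 -.089 0 0 0 0 1; -.447 -.089 0 0 0 0 1; 0 0 0 0 0 0 1; 0 0 .5 0 0 0 1' |tail -6
python3 -m jog '0 0 .5 0 0 0 1; 0 0 .5 0 0 0 1; 0 0 .5 0 0 0 1; 0 0 .5 0 0 0 1; 0 0 0 0 0 0 1' |tail -6
python3 go.py 493 -408.3 187 98.2
```

```text
time: 6.95
tool_pos: [499.2, -273.0, 491.2]
tcp_rot: [-180.0, -0.0, 97.7]
ft_force: [0.4, 0.9, -1.5]
finger_gap: 12.3
grip_force: 90.6
time: 7.58
tool_pos: [492.0, -409.1, 446.0]
tcp_rot: [179.7, 0.4, 97.7]
ft_force: [0.9, 0.7, -2.1]
finger_gap: 12.2
grip_force: 90.7
time: 8.2
tool_pos: [489.6, -405.5, 236.1]
tcp_rot: [-179.6, -0.5, 97.8]
ft_force: [-0.6, 1.3, -1.0]
finger_gap: 12.7
grip_force: 90.5
t 8.2 pos [ 489.6 -405.5  236.1] rpy [-179.63   -0.51   97.78] gap 12.7 F [-0.6  1.3 -1. ] final yaw 98.2
shift/100 (after turn) [-0.033  0.03   0.491] turn wz -0.007
level+turn rotvec/60 [-0.0061 -0.0085 -0.007 ]
```

```bash
python3 -m jog '0 0 .15 0 0 0 1; 0 0 .15 0 0 0 1; 0 0 .1 0 0 0 1; 0 0 0 0 0 0 1; 0 0 0 0 0 0 1' |tail -6
python3 go.py 493 -408.3 185.5 98.2
```

```text
time: 8.82
tool_pos: [491.5, -408.5, 202.2]
tcp_rot: [180.0, 0.0, 97.8]
ft_force: [0.0, -0.6, -0.9]
finger_gap: 11.9
grip_force: 90.5
t 8.82 pos [ 491.5 -408.5  202.2] rpy [1.7997e+02 3.0000e-02 9.7840e+01] gap 11.9 F [ 0.  -0.6 -0.9] final yaw 98.2
shift/100 (after turn) [-0.     0.016  0.167] turn wz -0.0061
level+turn rotvec/60 [ 0.0004  0.0005 -0.0061]
```

```bash
python3 -m jog '0 0 .08 0 0 0 1; 0 0 .05 0 0 0 1; 0 0 .02 0 0 0 1; 0 0 .01 0 0 0 1; 0 0 0 0 0 0 1' |tail -6
python3 -m jog '0 0 .01 0 0 0 1; 0 0 0 0 0 0 1'
```

```text
time: 9.45
tool_pos: [491.3, -408.3, 185.7]
tcp_rot: [180.0, 0.0, 97.8]
ft_force: [0.5, -0.2, -1.9]
finger_gap: 11.9
grip_force: 90.5
time: 9.7
tool_pos: [491.4, -408.4, 185.3]
tcp_rot: [180.0, 0.0, 97.8]
ft_force: [-1.5, 1.3, 2.8]
finger_gap: 12.3
grip_force: 91.2
```

```bash
python3 -m jog '0 0 0 0 0 0 -1; 0 0 0 0 0 0 -1; 0 0 0 0 0 0 -1; 0 0 0 0 0 0 -1; 0 0 -.2 0 0 0 -1' |tail -3
python3 -m jog '0 0 -.4 0 0 0 -1; 0 0 -.6 0 0 0 -1; 0 0 -.6 0 0 0 -1; 0 0 -.6 0 0 0 -1; 0 0 -.6 0 0 0 -1' |tail -3
python3 go.py 510 240 490 90
python3 - <<'E'
from m import *
a=snap('scene');s=snap('wrist')
for v,roi in((a,(130,180,240,260)),(s,(0,0,640,400))):
    h=cv2.cvtColor(v['img'],cv2.COLOR_RGB2HSV);m=cv2.inRange(h,np.array((20,120,60)),np.array((34,255,255)));k=np.zeros_like(m);k[roi[1]:roi[3],roi[0]:roi[2]]=255;m&=k
    n,l,st,c=cv2.connectedComponentsWithStats(m);ok=np.isin(l,[i for i in range(1,n) if st[i,4]>100])
    for i in range(1,n):
        if st[i,4]>100: print(st[i],c[i],onz(v,c[i],9).round(0))
E
```

```text
ft_force: [0.7, 0.6, -0.3]
finger_gap: 85.4
grip_force: 0.0
ft_force: [0.5, -0.1, -0.5]
finger_gap: 85.6
grip_force: 0.0
t 10.95 pos [ 490.7 -407.8  488.8] rpy [1.7992e+02 1.0000e-01 9.7840e+01] gap 85.6 F [ 0.5 -0.1 -0.5] final yaw 90.0
shift/100 (after turn) [ 6.478  0.193 -0.012] turn wz 0.1307
level+turn rotvec/60 [0.0014 0.0015 0.1307]
[ 158  199   55   43 1335] [186.40224719 221.69438202] [ 508. -403.    9.]
[159 245  48  15 309] [181.05501618 254.11326861] [ 644. -369.    9.]
[ 422   86   95  101 4300] [467.85790698 135.61767442] [ 724. -339.    9.]
[ 243  118  134   84 9022] [309.92518289 158.22932831] [ 491. -406.    9.]
```

```bash
python3 -m jog '0 0 0 0 0 .1307 -1; .54 .016 0 0 0 0 -1; .54 .016 0 0 0 0 -1; .54 .016 0 0 0 0 -1; .54 .016 0 0 0 0 -1' |tail -3
python3 -m jog '.54 .016 0 0 0 0 -1; .54 .016 0 0 0 0 -1; .54 .016 0 0 0 0 -1; .54 .016 0 0 0 0 -1; .54 .016 0 0 0 0 -1' |tail -3
python3 -m jog '.54 .016 0 0 0 0 -1; .54 .016 0 0 0 0 -1; .54 .016 0 0 0 0 -1; 0 0 0 0 0 0 -1; 0 0 0 0 0 0 -1' |tail -6
python3 - <<'E'
from h import *
snap('wrist','w3.png')
E
```

```text
ft_force: [0.3, -0.3, -0.3]
finger_gap: 85.3
grip_force: 0.0
ft_force: [0.5, 0.2, -0.3]
finger_gap: 85.5
grip_force: 0.0
time: 12.92
tool_pos: [510.2, 239.6, 485.5]
tcp_rot: [179.9, 0.0, 90.0]
ft_force: [0.3, -0.1, 0.3]
finger_gap: 85.4
grip_force: 0.0
```

View pics/w3.png

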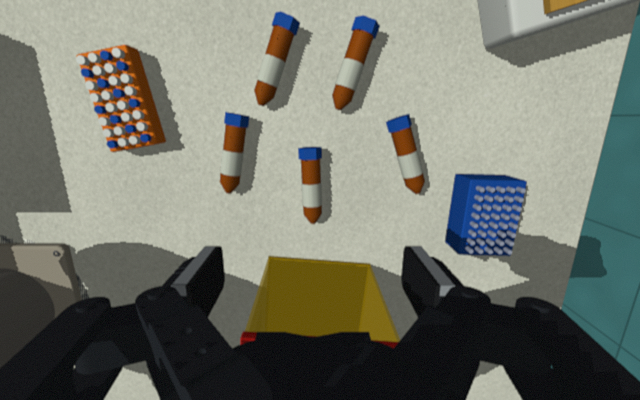

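All five tubes are clear in the wrist view: tips near (262,98), (340,102), (229,186), (312,216), (415,186). There is free space for the fingers around each.

```bash
cat > tubes.py <<'E'
from m import *
def tubes(s,roi=(0,0,640,250)):
    caps=blobs(s,BLUE,roi,40); amb=blobs(s,AMB,roi,60); W=lambda x:onz(s,x[0],15)[:2]; out=[]
    for c in caps:
        C=W(c); L=[(np.linalg.norm(W(a)-C),W(a)) for a in amb]
        t=[p for d,p in L if 80<d<105]; n=[p for d,p in L if 18<d<36]
        for T in t:
            e=(C-T)/np.linalg.norm(C-T)
            if any(abs((p-C)@[-e[1],e[0]])<6 for p in n):
                out.append(((C+(T-C)*.552).round(1),round(float(np.degrees(np.arctan2(e[1],e[0]))),1),round(float(np.linalg.norm(C-T)),1)))
    return out
if __name__=='__main__':
    for t in tubes(snap('wrist')): print(*t)
E
python3 tubes.py; python3 go.py 513 241 230 93
```

```text
[456.5 381.5] 68.5 93.0
[563.8 376.9] 71.4 93.9
[391.3 254.7] 78.3 92.6
[651.  251.8] 109.8 93.1
[508.3 206.3] 92.0 93.2
t 13.03 pos [510.5 238.7 485.4] rpy [1.7995e+02 1.0000e-02 8.9940e+01] gap 85.3 F [ 0.1 -0.2 -0.2] final yaw 93.0
shift/100 (after turn) [0.022 0.026 2.554] turn wz -0.051
level+turn rotvec/60 [ 0.0008  0.0001 -0.051 ]
```

```bash
python3 -m jog '-.32 .025 0 0 0 -.034 -1; 0 0 .6 0 0 0 -1; 0 0 .6 0 0 0 -1; 0 0 .6 0 0 0 -1; 0 0 .6 0 0 0 -1' |tail -3
python3 -m jog '0 0 0 0 0 0 -1; 0 0 0 0 0 0 -1' |tail -3
python3 go.py 508.3 206.3 178 92
```

```text
ft_force: [0.5, 0.9, 0.2]
finger_gap: 85.0
grip_force: 0.0
ft_force: [0.7, -0.6, 0.2]
finger_gap: 85.3
grip_force: 0.0
t 13.9 pos [514.1 207.3 247.3] rpy [ 1.7985e+02 -4.0000e-02  9.1970e+01] gap 85.3 F [ 0.7 -0.6  0.2] final yaw 92.0
shift/100 (after turn) [-0.008 -0.058  0.693] turn wz -0.0005
level+turn rotvec/60 [ 0.0025 -0.0006 -0.0005]
```

```bash
python3 -m jog '-.008 -.058 .25 0 0 0 -1; 0 0 .25 0 0 0 -1; 0 0 .18 0 0 0 -1; 0 0 0 0 0 0 -1; 0 0 0 0 0 0 1' 30 |tail -3
python3 -m jog '0 0 0 0 0 0 1; 0 0 0 0 0 0 1; 0 0 0 0 0 0 1; 0 0 0 0 0 0 1; 0 0 0 0 0 0 1' |tail -6
```

```text
ft_force: [-0.5, 0.2, -0.1]
finger_gap: 69.5
grip_force: 0.0
time: 15.15
tool_pos: [507.6, 206.8, 177.5]
tcp_rot: [179.9, -0.0, 92.0]
ft_force: [-1.3, 0.3, 5.5]
finger_gap: 29.0
grip_force: 29.4
```

```bash
python3 -m jog '0 0 -.3 0 0 0 1; 0 0 -.6 0 0 0 1; 0 0 -.6 0 0 0 1; 0 0 -.6 0 0 0 1; 0 0 -.5 0 0 0 1' |tail -6
python3 go.py 512.5 -44.8 440 85.3
```

```text
time: 15.78
tool_pos: [507.0, 206.7, 439.3]
tcp_rot: [179.9, -0.0, 92.0]
ft_force: [0.4, 0.9, -1.5]
finger_gap: 28.8
grip_force: 30.1
t 15.78 pos [507.  206.7 439.3] rpy [ 1.7991e+02 -2.0000e-02  9.2050e+01] gap 28.8 F [ 0.4  0.9 -1.5] final yaw 85.3
shift/100 (after turn) [-2.502  0.261 -0.007] turn wz 0.1124
level+turn rotvec/60 [ 0.0015 -0.0005  0.1124]
```

```bash
python3 -m jog '0 0 0 0 0 .1124 1; -.5 .052 0 0 0 0 1; -.5 .052 0 0 0 0 1; -.5 .052 0 0 0 0 1; -.5 .052 0 0 0 0 1' |tail -3
python3 -m jog '-.5 .052 0 0 0 0 1; 0 0 0 0 0 0 1; 0 0 0 0 0 0 1' |tail -3
python3 go.py 512.5 -44.8 368 85.3
python3 - <<'E'
from m import *
s=snap('wrist','w4.png')
E
```

```text
ft_force: [0.4, -0.1, -0.3]
finger_gap: 29.4
grip_force: 30.1
ft_force: [0.2, 0.1, -1.0]
finger_gap: 28.8
grip_force: 30.1
t 16.77 pos [512.5 -44.4 436.4] rpy [-1.7997e+02 -4.0000e-02  8.5250e+01] gap 28.8 F [ 0.2  0.1 -1. ] final yaw 85.3
shift/100 (after turn) [-0.004  0.     0.684] turn wz -0.0008
level+turn rotvec/60 [-0.0005 -0.0006 -0.0008]
```

View pics/w4.png

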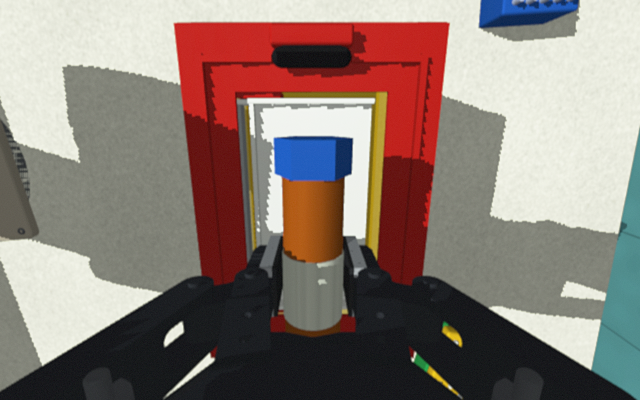

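The wrist view shows the tube centred over the white tray (cols 248–372). The clip is at (312,56), and the open side of the tray is at the right (world +x).

```bash
python3 -m jog '0 0 .3 0 0 0 1; 0 0 .2 0 0 0 1; 0 0 .12 0 0 0 1; 0 0 .05 0 0 0 1; 0 0 0 0 0 0 1' |tail -6
python3 -m jog '0 0 0 0 0 0 1' |tail -6
```

```text
time: 17.45
tool_pos: [512.7, -44.5, 369.9]
tcp_rot: [180.0, -0.0, 85.3]
ft_force: [0.5, 0.1, -0.3]
finger_gap: 28.9
grip_force: 30.1
time: 17.58
tool_pos: [512.9, -44.6, 370.6]
tcp_rot: [179.9, 0.0, 85.3]
ft_force: [1.0, -0.2, -0.9]
finger_gap: 28.9
grip_force: 30.1
```

```bash
python3 -m jog '0 0 .04 0 0 0 1; 0 0 .01 0 0 0 1; 0 0 0 0 0 0 1; 0 0 0 0 0 0 -.18; 0 0 -.2 0 0 0 -.18' |tail -6
python3 -m jog '0 0 -.6 0 0 0 -.18; 0 0 -.4 0 0 0 -.5; 0 0 0 0 0 0 -1; 0 0 0 0 0 0 -1; 0 0 0 0 0 0 -1' |tail -6
python3 -m jog '0 0 0 0 0 0 -1; 0 0 0 0 0 0 -1; 0 0 0 0 0 0 -1; 0 0 0 0 0 0 -1; 0 0 0 0 0 0 -1' |tail -6
python3 - <<'E'
from h import *
a=snap('scene');b=snap('wrist')
cv2.imwrite('pics/c5.png',np.hstack([cv2.resize(a['img'][140:300,220:500],(560,320)),cv2.resize(b['img'],(240,320))])[:,:,::-1])
E
python3 go.py 649 252 440 109.8
```

```text
time: 18.2
tool_pos: [512.0, -44.5, 383.8]
tcp_rot: [-179.8, -0.0, 85.3]
ft_force: [0.1, 0.2, -0.0]
finger_gap: 50.2
grip_force: 0.0
time: 18.82
tool_pos: [512.4, -44.5, 483.6]
tcp_rot: [-179.9, -0.0, 85.3]
ft_force: [-0.6, -0.7, 0.6]
finger_gap: 85.8
grip_force: 0.0
time: 19.45
tool_pos: [512.6, -44.6, 484.7]
tcp_rot: [180.0, -0.0, 85.3]
ft_force: [1.0, 0.9, 0.5]
finger_gap: 85.5
grip_force: 0.0
t 19.55 pos [512.6 -44.6 484.7] rpy [180.    0.   85.3] gap 85.1 F [ 0.3 -0.1  0.1] final yaw 109.8
shift/100 (after turn) [2.328 2.288 0.447] turn wz -0.4084
level+turn rotvec/60 [ 0.      0.     -0.4084]
```

View pics/c5.png

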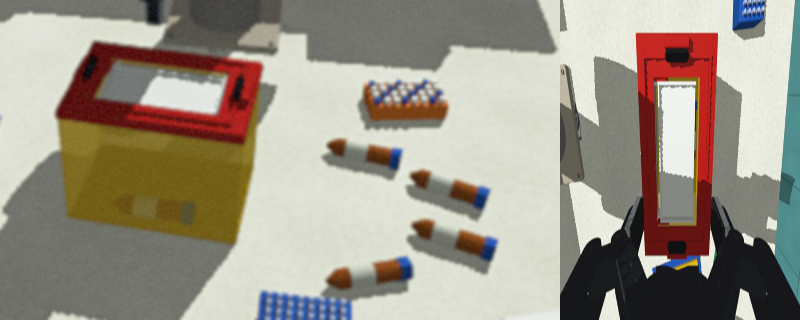

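The first tube is inside the bin, seen through the wall at (155,207). The tray is back level, and four tubes are left.

```bash
python3 -m jog '0 0 0 0 0 -.1361 -.5; 0 0 0 0 0 -.1361 -.5; 0 0 0 0 0 -.1361 -.5; .39 .38 0 0 0 0 -.5; .39 .38 0 0 0 0 -.5' |tail -3
python3 -m jog '.39 .38 0 0 0 0 -.5; .39 .38 .2 0 0 0 -.5; .39 .38 .2 0 0 0 -.5; .39 .38 0 0 0 0 -.5; 0 0 0 0 0 0 -.5' |tail -3
python3 -m jog '0 0 0 0 0 0 -.5'|tail -1
python3 tubes.py; python3 go.py 651 252 240 109.8
```

```text
ft_force: [0.7, -0.9, -0.3]
finger_gap: 63.7
grip_force: 0.0
ft_force: [0.5, -0.6, 0.2]
finger_gap: 64.0
grip_force: 0.0
grip_force: 0.0
[562.7 376.5] 70.5 93.5
[389.8 254.4] 76.6 93.6
[650.6 251.8] 109.2 92.6
t 20.98 pos [647.8 252.1 445.1] rpy [1.7998e+02 3.0000e-02 1.0977e+02] gap 63.9 F [1.2 0.4 0.4] final yaw 109.8
shift/100 (after turn) [-0.012  0.029  2.051] turn wz -0.0005
level+turn rotvec/60 [ 0.0003  0.0004 -0.0005]
```

```bash
python3 -m jog '-.012 .029 .5 0 0 0 -.5; 0 0 .5 0 0 0 -.5; 0 0 .5 0 0 0 -.5; 0 0 .5 0 0 0 -.5; 0 0 0 0 0 0 -.5' |tail -3
python3 go.py 650.8 252 178 109.5
```

```text
ft_force: [0.5, -0.6, -0.7]
finger_gap: 64.1
grip_force: 0.0
t 21.6 pos [648.8 250.5 240.1] rpy [-1.7949e+02 -1.0000e-02  1.0970e+02] gap 64.1 F [ 0.5 -0.6 -0.7] final yaw 109.5
shift/100 (after turn) [0.007 0.024 0.621] turn wz 0.0033
level+turn rotvec/60 [-0.0085 -0.0002  0.0033]
```

```bash
python3 -m jog '0 .01 .25 0 0 0 -.5; 0 0 .25 0 0 0 -.5; 0 0 .13 0 0 0 -.5; 0 0 0 0 0 0 -.5; 0 0 0 0 0 0 1' |tail -3
python3 -m jog '0 0 0 0 0 0 1; 0 0 0 0 0 0 1; 0 0 0 0 0 0 1; 0 0 0 0 0 0 1; 0 0 0 0 0 0 1' |tail -6
python3 -m jog '0 0 -.3 0 0 0 1; 0 0 -.6 0 0 0 1; 0 0 -.6 0 0 0 1; 0 0 -.6 0 0 0 1; 0 0 -.5 0 0 0 1' |tail -6
python3 go.py 512.5 -44.8 440 85.3
```

```text
ft_force: [-0.2, 0.2, -0.2]
finger_gap: 47.2
grip_force: 0.0
time: 22.85
tool_pos: [652.7, 253.2, 183.6]
tcp_rot: [179.9, 0.0, 109.8]
ft_force: [-1.0, -0.8, 5.6]
finger_gap: 28.8
grip_force: 29.7
time: 23.48
tool_pos: [651.7, 253.0, 445.3]
tcp_rot: [179.8, 0.0, 109.8]
ft_force: [0.3, -0.2, -1.1]
finger_gap: 28.4
grip_force: 30.0
t 23.48 pos [651.7 253.  445.3] rpy [1.7985e+02 1.0000e-02 1.0980e+02] gap 28.4 F [ 0.3 -0.2 -1.1] final yaw 85.3
shift/100 (after turn) [-3.082 -1.144  0.053] turn wz 0.4083
level+turn rotvec/60 [ 2.500e-03 -4.000e-04  4.083e-01]
```

```bash
python3 -m jog '0 0 0 0 0 .1361 1; 0 0 0 0 0 .1361 1; 0 0 0 0 0 .1361 1; -.44 -.163 0 0 0 0 1; -.44 -.163 0 0 0 0 1' |tail -3
python3 -m jog '-.44 -.163 0 0 0 0 1; -.44 -.163 0 0 0 0 1; -.44 -.163 0 0 0 0 1; -.44 -.163 0 0 0 0 1; -.44 -.163 0 0 0 0 1' |tail -3
python3 -m jog '0 0 0 0 0 0 1; 0 0 0 0 0 0 1' |tail -3
python3 go.py 512.5 -44.8 372 85.3
```

```text
ft_force: [0.9, -1.0, -0.5]
finger_gap: 28.5
grip_force: 30.0
ft_force: [-0.6, -0.7, -1.8]
finger_gap: 28.8
grip_force: 30.0
ft_force: [0.1, -0.1, -0.1]
finger_gap: 28.6
grip_force: 30.0
t 24.98 pos [513.  -44.6 442.1] rpy [ 1.7995e+02 -2.0000e-02  8.5260e+01] gap 28.6 F [ 0.1 -0.1 -0.1] final yaw 85.3
shift/100 (after turn) [-0.003 -0.005  0.701] turn wz -0.0007
level+turn rotvec/60 [ 0.0008 -0.0003 -0.0007]
```

```bash
python3 -m jog '0 0 .3 0 0 0 1; 0 0 .2 0 0 0 1; 0 0 .12 0 0 0 1; 0 0 .06 0 0 0 1; 0 0 0 0 0 0 1' |tail -6
python3 -m jog '0 0 0 0 0 0 1' |tail -6
```

```text
time: 25.6
tool_pos: [513.1, -44.5, 373.7]
tcp_rot: [-180.0, -0.0, 85.3]
ft_force: [0.4, 1.0, -1.3]
finger_gap: 28.9
grip_force: 30.0
time: 25.72
tool_pos: [513.3, -44.6, 374.6]
tcp_rot: [179.9, 0.0, 85.3]
ft_force: [0.2, 0.6, -0.1]
finger_gap: 28.9
grip_force: 30.0
```

Next target is tube (563,376.5) at 71°.

```bash
python3 -m jog '0 0 .03 0 0 0 1; 0 0 0 0 0 0 1; 0 0 0 0 0 0 1; 0 0 0 0 0 0 -.18; 0 0 -.2 0 0 0 -.18' |tail -6
python3 -m jog '0 0 -.6 0 0 0 -.18; 0 0 -.4 0 0 0 -.5; 0 0 0 0 0 0 -1; 0 0 0 0 0 0 -1; 0 0 0 0 0 0 -1' |tail -6
python3 -m jog '0 0 0 0 0 0 -1; 0 0 0 0 0 0 -1; 0 0 0 0 0 0 -1; 0 0 0 0 0 0 -1; 0 0 0 0 0 0 -1' |tail -1
python3 - <<'E'
from m import *
a=snap('scene');cv2.imwrite('pics/c6.png',cv2.resize(a['img'][140:300,220:500],(560,320))[:,:,::-1])
E
python3 go.py 563 376.5 445 71
```

```text
time: 26.35
tool_pos: [512.4, -44.5, 389.8]
tcp_rot: [-179.8, -0.0, 85.3]
ft_force: [-0.5, 1.3, -0.4]
finger_gap: 50.5
grip_force: 0.0
time: 26.98
tool_pos: [512.8, -44.6, 489.4]
tcp_rot: [-179.9, -0.0, 85.3]
ft_force: [-0.4, 0.0, -0.9]
finger_gap: 85.7
grip_force: 0.0
grip_force: 0.0
t 27.65 pos [513.  -44.6 490.7] rpy [180.   -0.   85.3] gap 85.6 F [ 0.2 -0.3 -0.1] final yaw 71.0
shift/100 (after turn) [ 4.144 -0.898  0.457] turn wz 0.2383
level+turn rotvec/60 [ 0.     -0.      0.2383]
```

View pics/c6.png

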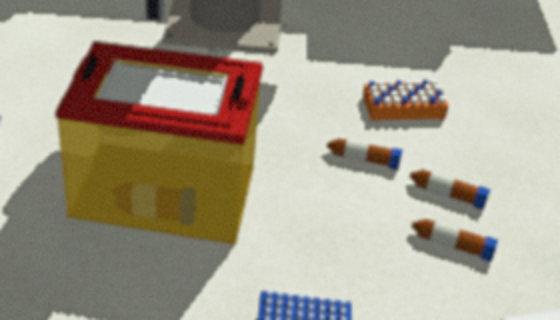

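Two tubes are inside, the tray is level, and three tubes remain.

```bash
python3 -m jog '0 0 0 0 0 .1191 -1; 0 0 0 0 0 .1191 -1; .518 -.112 0 0 0 0 -1; .518 -.112 0 0 0 0 -1; .518 -.112 0 0 0 0 -1' |tail -1
python3 -m jog '.518 -.112 0 0 0 0 -1; .518 -.112 0 0 0 0 -1; .518 -.112 .2 0 0 0 -1; .518 -.112 .2 0 0 0 -1; .518 -.112 0 0 0 0 -1' |tail -1
python3 -m jog '0 0 0 0 0 0 -1;0 0 0 0 0 0 -1'|tail -1
python3 tubes.py; python3 go.py 563 376.5 178 71
```

```text
grip_force: 0.0
grip_force: 0.0
grip_force: 0.0
[562.7 373.9] 71.0 93.3
[455.  378.5] 67.8 93.6
t 29.2 pos [563.3 375.7 451. ] rpy [1.7997e+02 1.0000e-02 7.0980e+01] gap 85.2 F [ 0.1 -0.1 -0.1] final yaw 71.0
shift/100 (after turn) [ 0.006 -0.006  2.73 ] turn wz -0.0004
level+turn rotvec/60 [ 0.0005  0.0001 -0.0004]
```

```bash
python3 -m jog '0 0 .5 0 0 0 -1; 0 0 .5 0 0 0 -1; 0 0 .5 0 0 0 -1; 0 0 .5 0 0 0 -1; 0 0 0 0 0 0 -1' |tail -1
python3 -m jog '0 0 .3 0 0 0 -1; 0 0 .3 0 0 0 -1; 0 0 .08 0 0 0 -1; 0 0 0 0 0 0 -1; 0 0 0 0 0 0 -1' |tail -6
```

```text
grip_force: 0.0
time: 30.45
tool_pos: [564.2, 376.8, 185.4]
tcp_rot: [179.9, -0.2, 71.0]
ft_force: [-0.0, -0.2, 0.3]
finger_gap: 85.3
grip_force: 0.0
```

```bash
python3 go.py 563 375 178 71
```

```text
t 30.45 pos [564.2 376.8 185.4] rpy [ 1.7986e+02 -1.5000e-01  7.0990e+01] gap 85.3 F [-0.  -0.2  0.3] final yaw 71.0
shift/100 (after turn) [-0.021 -0.005  0.074] turn wz -0.0001
level+turn rotvec/60 [ 0.0023 -0.0026 -0.0001]
```

```bash
python3 -m jog '-.02 0 .06 0 0 0 -1; 0 0 0 0 0 0 1; 0 0 0 0 0 0 1; 0 0 0 0 0 0 1; 0 0 0 0 0 0 1' |tail -3
python3 -m jog '0 0 0 0 0 0 1; 0 0 0 0 0 0 1; 0 0 0 0 0 0 1' |tail -6
python3 -m jog '0 0 -.3 0 0 0 1; 0 0 -.6 0 0 0 1; 0 0 -.6 0 0 0 1; 0 0 -.6 0 0 0 1; 0 0 -.55 0 0 0 1' |tail -6
python3 go.py 512.5 -44.8 440 85.3
```

```text
ft_force: [-0.1, -1.0, 1.3]
finger_gap: 29.0
grip_force: 29.8
time: 31.45
tool_pos: [562.6, 374.6, 176.9]
tcp_rot: [180.0, -0.0, 71.0]
ft_force: [-1.2, 1.1, 2.1]
finger_gap: 29.0
grip_force: 29.8
time: 32.08
tool_pos: [562.3, 374.3, 443.8]
tcp_rot: [180.0, -0.0, 71.0]
ft_force: [0.8, 0.4, -1.3]
finger_gap: 29.5
grip_force: 29.8
t 32.08 pos [562.3 374.3 443.8] rpy [ 1.7998e+02 -2.0000e-02  7.1000e+01] gap 29.5 F [ 0.8  0.4 -1.3] final yaw 85.3
shift/100 (after turn) [-4.218 -0.153  0.038] turn wz -0.2383
level+turn rotvec/60 [ 0.0004 -0.0003 -0.2383]
```

Release TCP = 177 + 186 + 2.5 ≈ 365.5.

```bash
python3 -m jog '0 0 0 0 0 -.1191 1; 0 0 0 0 0 -.1191 1; -.527 -.019 0 0 0 0 1; -.527 -.019 0 0 0 0 1; -.527 -.019 0 0 0 0 1' |tail -1
python3 -m jog '-.527 -.019 0 0 0 0 1; -.527 -.019 0 0 0 0 1; -.527 -.019 0 0 0 0 1; -.527 -.019 0 0 0 0 1; -.527 -.019 0 0 0 0 1' |tail -1
python3 -m jog '0 0 0 0 0 0 1; 0 0 0 0 0 0 1; 0 0 0 0 0 0 1' |tail -3
python3 go.py 512.5 -44.8 365.5 85.3
```

```text
grip_force: 29.9
grip_force: 29.9
ft_force: [-0.7, 0.7, -1.2]
finger_gap: 28.7
grip_force: 29.9
t 33.7 pos [512.9 -43.3 441.5] rpy [-1.7999e+02 -2.0000e-02  8.5390e+01] gap 28.7 F [-0.7  0.7 -1.2] final yaw 85.3
shift/100 (after turn) [-0.016 -0.003  0.76 ] turn wz 0.0014
level+turn rotvec/60 [-0.0002 -0.0004  0.0014]
```

```bash
python3 -m jog '-.015 0 .3 0 0 0 1; 0 0 .2 0 0 0 1; 0 0 .14 0 0 0 1; 0 0 .08 0 0 0 1; 0 0 0 0 0 0 1' |tail -1
python3 -m jog '0 0 0 0 0 0 1; 0 0 0 0 0 0 1' |tail -6
```

```text
grip_force: 29.9
time: 34.58
tool_pos: [512.9, -46.0, 370.6]
tcp_rot: [179.9, 0.0, 85.3]
ft_force: [0.6, -0.2, -0.3]
finger_gap: 29.4
grip_force: 29.9
```

```bash
python3 -m jog '0 0 .05 0 0 0 1; 0 0 0 0 0 0 1; 0 0 0 0 0 0 1; 0 0 0 0 0 0 -.18; 0 0 -.2 0 0 0 -.18' |tail -6
python3 -m jog '0 0 -.6 0 0 0 -.18; 0 0 -.4 0 0 0 -.5; 0 0 0 0 0 0 -1; 0 0 0 0 0 0 -1; 0 0 0 0 0 0 -1' |tail -6
python3 -m jog '0 0 0 0 0 0 -1; 0 0 0 0 0 0 -1; 0 0 0 0 0 0 -1; 0 0 0 0 0 0 -1; 0 0 0 0 0 0 -1' |tail -1
python3 go.py 455.5 380 445 68.3
```

```text
time: 35.2
tool_pos: [512.1, -45.8, 383.8]
tcp_rot: [-179.8, -0.0, 85.3]
ft_force: [0.4, -0.9, 0.2]
finger_gap: 50.7
grip_force: 0.0
time: 35.83
tool_pos: [512.4, -45.9, 483.4]
tcp_rot: [-179.9, -0.0, 85.3]
ft_force: [0.1, -0.3, -0.7]
finger_gap: 85.5
grip_force: 0.0
grip_force: 0.0
t 36.45 pos [512.7 -45.9 484.7] rpy [180.   -0.   85.3] gap 85.5 F [0.2 0.2 0.3] final yaw 68.3
shift/100 (after turn) [ 3.746 -2.106  0.397] turn wz 0.2833
level+turn rotvec/60 [ 0.     -0.      0.2833]
```

```bash
python3 -m jog '0 0 0 0 0 .1417 -1; 0 0 0 0 0 .1417 -1; .468 -.263 0 0 0 0 -1; .468 -.263 0 0 0 0 -1; .468 -.263 0 0 0 0 -1' |tail -1
python3 -m jog '.468 -.263 0 0 0 0 -1; .468 -.263 0 0 0 0 -1; .468 -.263 .2 0 0 0 -1; .468 -.263 .15 0 0 0 -1; .468 -.263 0 0 0 0 -1' |tail -1
python3 -m jog '0 0 0 0 0 0 -1;0 0 0 0 0 0 -1'|tail -1
python3 tubes.py; python3 go.py 455.5 379 178 68.3
python3 - <<'E'
from m import *
a=snap('scene'); print([(x[0],x[1]) for x in blobs(a,AMB,(250,160,480,295),25)])
E
```

```text
grip_force: 0.0
grip_force: 0.0
grip_force: 0.0
[455.9 378.8] 68.5 92.8
t 38.0 pos [455.9 379.1 449.8] rpy [1.7998e+02 2.0000e-02 6.8270e+01] gap 85.3 F [-1.1 -0.2  0. ] final yaw 68.3
shift/100 (after turn) [-0.003 -0.003  2.718] turn wz -0.0005
level+turn rotvec/60 [ 0.0003  0.0003 -0.0005]
[(array([321.4, 173.6]), 44), (array([281.8, 173.7]), 75), (array([421.3, 194.5]), 324), (array([260. , 199.6]), 28), (array([299.3, 205.4]), 65), (array([388.4, 213. ]), 37), (array([408.8, 217. ]), 75), (array([430.2, 228.7]), 44), (array([451.3, 235.3]), 81)]
```

Run:
```python
from m import *
a=snap('scene');b=snap('side');cv2.imwrite('pics/c7.png',np.hstack([cv2.resize(a['img'][150:270,235:365],None,fx=3,fy=3),cv2.resize(b['img'][140:260,255:385],None,fx=3,fy=3)])[:,:,::-1])
```

```text
(no output)
```

View pics/c7.png

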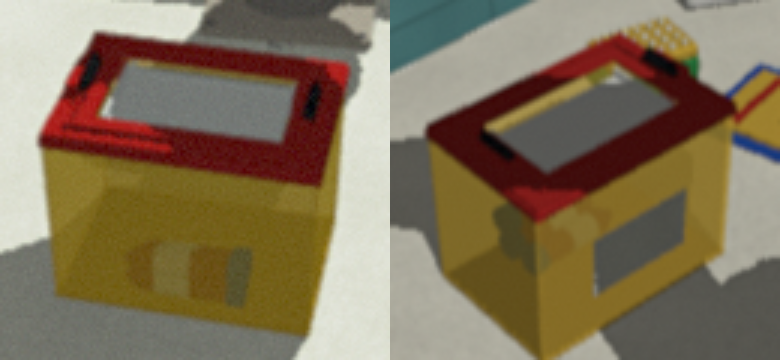

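The tray is level and empty, and tubes are visible inside through the wall. Those amber hits were shadowed rim. On to the tube at (456,379).

```bash
python3 -m jog '0 0 .5 0 0 0 -1; 0 0 .5 0 0 0 -1; 0 0 .5 0 0 0 -1; 0 0 .5 0 0 0 -1; 0 0 0 0 0 0 -1' |tail -1
python3 -m jog '0 0 .3 0 0 0 -1; 0 0 .3 0 0 0 -1; 0 0 .1 0 0 0 -1; 0 0 0 0 0 0 -1; 0 0 0 0 0 0 -1' |tail -6
python3 go.py 455.5 379 177 68.3
```

```text
grip_force: 0.0
time: 39.4
tool_pos: [456.6, 380.3, 182.0]
tcp_rot: [179.9, -0.2, 68.3]
ft_force: [-0.2, -0.7, 0.8]
finger_gap: 85.4
grip_force: 0.0
t 39.4 pos [456.6 380.3 182. ] rpy [ 1.799e+02 -1.500e-01  6.829e+01] gap 85.4 F [-0.2 -0.7  0.8] final yaw 68.3
shift/100 (after turn) [-0.016 -0.006  0.05 ] turn wz -0.0002
level+turn rotvec/60 [ 0.0017 -0.0026 -0.0002]
```

```bash
python3 -m jog '-.015 0 .03 0 0 0 -1; 0 0 0 0 0 0 1; 0 0 0 0 0 0 1; 0 0 0 0 0 0 1; 0 0 0 0 0 0 1' |tail -3
python3 -m jog '0 0 0 0 0 0 1; 0 0 0 0 0 0 1; 0 0 0 0 0 0 1' |tail -6
python3 -m jog '0 0 -.3 0 0 0 1; 0 0 -.6 0 0 0 1; 0 0 -.6 0 0 0 1; 0 0 -.6 0 0 0 1; 0 0 -.55 0 0 0 1' |tail -6
python3 go.py 512.5 -44.8 440 85.3
```

```text
ft_force: [0.2, -0.4, 1.5]
finger_gap: 28.6
grip_force: 29.7
time: 40.4
tool_pos: [455.1, 378.4, 176.9]
tcp_rot: [180.0, -0.0, 68.3]
ft_force: [-1.0, -1.6, 5.0]
finger_gap: 28.5
grip_force: 29.8
time: 41.02
tool_pos: [454.9, 378.2, 443.6]
tcp_rot: [180.0, -0.0, 68.3]
ft_force: [0.6, 0.4, -0.2]
finger_gap: 29.2
grip_force: 29.9
t 41.02 pos [454.9 378.2 443.6] rpy [ 1.7998e+02 -3.0000e-02  6.8290e+01] gap 29.2 F [ 0.6  0.4 -0.2] final yaw 85.3
shift/100 (after turn) [-4.169  0.921  0.036] turn wz -0.2835
level+turn rotvec/60 [ 0.0004 -0.0004 -0.2835]
```

```bash
python3 -m jog '0 0 0 0 0 -.1417 1; 0 0 0 0 0 -.1417 1; -.521 .115 0 0 0 0 1; -.521 .115 0 0 0 0 1; -.521 .115 0 0 0 0 1' |tail -1
python3 -m jog '-.521 .115 0 0 0 0 1; -.521 .115 0 0 0 0 1; -.521 .115 0 0 0 0 1; -.521 .115 0 0 0 0 1; -.521 .115 0 0 0 0 1' |tail -1
python3 -m jog '0 0 0 0 0 0 1; 0 0 0 0 0 0 1; 0 0 0 0 0 0 1' |tail -3
python3 go.py 512.5 -44.8 365.5 85.3
```

```text
grip_force: 30.0
grip_force: 30.0
ft_force: [0.2, 0.3, -0.8]
finger_gap: 28.8
grip_force: 30.0
t 42.65 pos [512.6 -43.4 441.5] rpy [-1.7999e+02 -2.0000e-02  8.5390e+01] gap 28.8 F [ 0.2  0.3 -0.8] final yaw 85.3
shift/100 (after turn) [-0.014  0.001  0.76 ] turn wz 0.0015
level+turn rotvec/60 [-0.0002 -0.0004  0.0015]
```

```bash
python3 -m jog '-.01 0 .3 0 0 0 1; 0 0 .2 0 0 0 1; 0 0 .14 0 0 0 1; 0 0 .08 0 0 0 1; 0 0 0 0 0 0 1' |tail -1
python3 -m jog '0 0 0 0 0 0 1; 0 0 .05 0 0 0 1; 0 0 0 0 0 0 1; 0 0 0 0 0 0 1' |tail -6
```

```text
grip_force: 30.0
time: 43.78
tool_pos: [512.5, -45.6, 364.8]
tcp_rot: [-180.0, -0.0, 85.3]
ft_force: [0.5, -0.0, -0.9]
finger_gap: 29.0
grip_force: 30.0
```

```bash
python3 -m jog '0 0 0 0 0 0 -.18; 0 0 -.2 0 0 0 -.18; 0 0 -.6 0 0 0 -.18; 0 0 -.4 0 0 0 -.5; 0 0 0 0 0 0 -1' |tail -6
python3 -m jog '0 0 0 0 0 0 -1; 0 0 0 0 0 0 -1; 0 0 0 0 0 0 -1; 0 0 0 0 0 0 -1; 0 0 0 0 0 0 -1' |tail -1
python3 go.py 390.5 254.5 445 77.5
```

```text
time: 44.4
tool_pos: [513.0, -45.7, 491.3]
tcp_rot: [179.4, 0.1, 85.3]
ft_force: [0.1, 0.3, -0.1]
finger_gap: 80.1
grip_force: 0.0
grip_force: 0.0
t 45.02 pos [512.5 -45.6 484.4] rpy [-179.97   -0.     85.3 ] gap 85.4 F [-0.2  0.5  0.1] final yaw 77.5
shift/100 (after turn) [ 2.666 -1.841  0.394] turn wz 0.1299
level+turn rotvec/60 [-0.0006 -0.      0.1299]
```

```bash
python3 -m jog '0 0 0 0 0 .1299 -1; .444 -.307 0 0 0 0 -1; .444 -.307 0 0 0 0 -1; .444 -.307 0 0 0 0 -1; .444 -.307 .2 0 0 0 -1' |tail -1
python3 -m jog '.444 -.307 .15 0 0 0 -1; .444 -.307 0 0 0 0 -1; 0 0 0 0 0 0 -1; 0 0 0 0 0 0 -1; 0 0 0 0 0 0 -1' |tail -1
python3 tubes.py; python3 go.py 390.5 254.5 178 77.5
```

```text
grip_force: 0.0
grip_force: 0.0
[391.7 254.6] 78.7 92.9
t 46.33 pos [391.  253.3 449.8] rpy [179.98   0.    77.39] gap 85.3 F [ 0.  -0.3 -0.3] final yaw 77.5
shift/100 (after turn) [ 0.011 -0.007  2.718] turn wz -0.0019
level+turn rotvec/60 [ 0.0003  0.0001 -0.0019]
```

```bash
python3 -m jog '.01 0 .5 0 0 -.015 -1; 0 0 .5 0 0 0 -1; 0 0 .5 0 0 0 -1; 0 0 .5 0 0 0 -1; 0 0 0 0 0 0 -1' |tail -1
python3 -m jog '0 0 .3 0 0 0 -1; 0 0 .3 0 0 0 -1; 0 0 .1 0 0 0 -1; 0 0 0 0 0 0 -1; 0 0 0 0 0 0 -1' |tail -6
python3 go.py 391.3 254.5 177 78.3
```

```text
grip_force: 0.0
time: 47.58
tool_pos: [391.6, 255.7, 181.6]
tcp_rot: [179.9, -0.1, 78.4]
ft_force: [-0.4, -0.1, 0.2]
finger_gap: 85.3
grip_force: 0.0
t 47.58 pos [391.6 255.7 181.6] rpy [ 1.7988e+02 -1.0000e-01  7.8390e+01] gap 85.3 F [-0.4 -0.1  0.2] final yaw 78.3
shift/100 (after turn) [-0.013 -0.001  0.046] turn wz 0.0015
level+turn rotvec/60 [ 0.0021 -0.0016  0.0015]
```

```bash
python3 -m jog '-.01 0 .03 0 0 0 -1; 0 0 0 0 0 0 1; 0 0 0 0 0 0 1; 0 0 0 0 0 0 1; 0 0 0 0 0 0 1' |tail -3
python3 -m jog '0 0 0 0 0 0 1; 0 0 0 0 0 0 1; 0 0 0 0 0 0 1' |tail -6
python3 -m jog '0 0 -.3 0 0 0 1; 0 0 -.6 0 0 0 1; 0 0 -.6 0 0 0 1; 0 0 -.6 0 0 0 1; 0 0 -.55 0 0 0 1' |tail -6
python3 go.py 512.5 -44.8 440 85.3
```

```text
ft_force: [-0.7, -1.8, 3.4]
finger_gap: 29.0
grip_force: 29.6
time: 48.58
tool_pos: [390.4, 254.4, 176.9]
tcp_rot: [180.0, -0.0, 78.4]
ft_force: [-0.8, 0.1, 5.9]
finger_gap: 28.7
grip_force: 29.7
time: 49.2
tool_pos: [390.1, 254.3, 443.6]
tcp_rot: [180.0, -0.0, 78.4]
ft_force: [0.5, 1.0, -0.7]
finger_gap: 29.2
grip_force: 30.0
t 49.2 pos [390.1 254.3 443.6] rpy [ 1.7997e+02 -3.0000e-02  7.8410e+01] gap 29.2 F [ 0.5  1.  -0.7] final yaw 85.3
shift/100 (after turn) [-2.88   1.465  0.036] turn wz -0.1149
level+turn rotvec/60 [ 0.0005 -0.0004 -0.1149]
```

```bash
python3 -m jog '0 0 0 0 0 -.115 1; -.48 .244 0 0 0 0 1; -.48 .244 0 0 0 0 1; -.48 .244 0 0 0 0 1; -.48 .244 0 0 0 0 1' |tail -1
python3 -m jog '-.48 .244 0 0 0 0 1; -.48 .244 0 0 0 0 1; 0 0 0 0 0 0 1; 0 0 0 0 0 0 1; 0 0 0 0 0 0 1' |tail -1
python3 go.py 512.5 -44.8 365.5 85.3
```

```text
grip_force: 30.0
grip_force: 30.1
t 50.45 pos [512.4 -43.6 441.5] rpy [-1.7998e+02 -2.0000e-02  8.5390e+01] gap 29.2 F [-0.   0.3  0.7] final yaw 85.3
shift/100 (after turn) [-0.012  0.002  0.76 ] turn wz 0.0014
level+turn rotvec/60 [-0.0003 -0.0003  0.0014]
```

```bash
python3 -m jog '-.01 0 .3 0 0 0 1; 0 0 .2 0 0 0 1; 0 0 .14 0 0 0 1; 0 0 .08 0 0 0 1; 0 0 0 0 0 0 1' |tail -1
python3 -m jog '0 0 0 0 0 0 1; 0 0 .05 0 0 0 1; 0 0 0 0 0 0 1; 0 0 0 0 0 0 1' |tail -6
python3 -m jog '0 0 0 0 0 0 -.18; 0 0 -.2 0 0 0 -.18; 0 0 -.6 0 0 0 -.18; 0 0 -.5 0 0 0 -.5; 0 0 0 0 0 0 -1' |tail -6
python3 -m jog '0 0 0 0 0 0 -1; 0 0 0 0 0 0 -1; 0 0 0 0 0 0 -1; 0 0 0 0 0 0 -1; 0 0 0 0 0 0 -1' |tail -1
python3 -m jog '0 0 0 0 0 0 -1; 0 0 0 0 0 0 -1; 0 0 0 0 0 0 -1; 0 0 0 0 0 0 -1; 0 0 0 0 0 0 -1' |tail -1
python3 go.py 493 -408 490 98
python3 - <<'E'
from h import *
a=snap('scene');b=snap('wrist');cv2.imwrite('pics/c8.png',np.hstack([cv2.resize(a['img'],None,fx=.62,fy=.62),cv2.resize(b['img'],None,fx=.62,fy=.62)])[:,:,::-1])
E
```

```text
grip_force: 30.1
time: 51.58
tool_pos: [512.6, -45.7, 364.8]
tcp_rot: [180.0, 0.0, 85.3]
ft_force: [-0.2, -0.3, -1.1]
finger_gap: 28.4
grip_force: 30.1
time: 52.2
tool_pos: [513.1, -45.7, 502.2]
tcp_rot: [179.4, 0.1, 85.3]
ft_force: [0.4, 0.2, -0.3]
finger_gap: 79.8
grip_force: 0.0
grip_force: 0.0
grip_force: 0.0
t 53.45 pos [512.6 -45.7 494.7] rpy [-180.     -0.     85.31] gap 85.4 F [-0.3  0.2 -0. ] final yaw 98.0
shift/100 (after turn) [-3.561 -0.698  0.047] turn wz -0.2116
level+turn rotvec/60 [-0.     -0.     -0.2116]
```

View pics/c8.png

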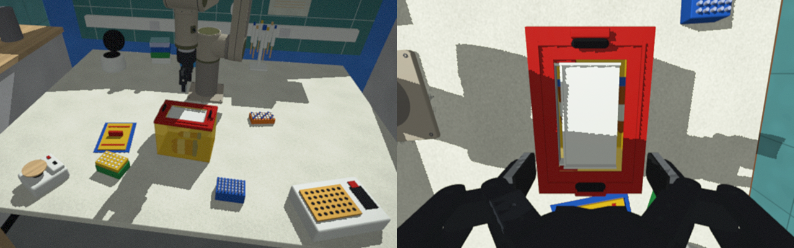

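The bench is clear of tubes, the tray is level and empty, and the cover is flat on the mat. I'll regrasp the cover at the exact pose where I released it: (491.4,-408.4), yaw 97.8, z 185.3.

```bash
python3 -m jog '0 0 0 0 0 -.104 -1; 0 0 0 0 0 -.104 -1; -.445 -.089 0 0 0 0 -1; -.445 -.089 0 0 0 0 -1; -.445 -.089 0 0 0 0 -1' |tail -1
python3 -m jog '-.445 -.089 0 0 0 0 -1; -.445 -.089 0 0 0 0 -1; -.445 -.089 0 0 0 0 -1; -.445 -.089 0 0 0 0 -1; -.445 -.089 0 0 0 0 -1' |tail -1
python3 -m jog '0 0 .5 0 0 0 -1; 0 0 .5 0 0 0 -1; 0 0 .5 0 0 0 -1; 0 0 .5 0 0 0 -1; 0 0 0 0 0 0 -1' |tail -1
python3 -m jog '0 0 .3 0 0 0 -1; 0 0 0 0 0 0 -1; 0 0 0 0 0 0 -1; 0 0 0 0 0 0 -1' |tail -1
python3 go.py 491.4 -408.4 186 97.8
python3 - <<'E'
from m import *
s=snap('wrist');h=cv2.cvtColor(s['img'],cv2.COLOR_RGB2HSV)
y=cv2.inRange(h,np.array((20,120,60)),np.array((34,255,255)));n,l,st,c=cv2.connectedComponentsWithStats(y);print(st[1:][st[1:,4]>300],c[1:][st[1:,4]>300])
snap('wrist','w9.png')
E
```

```text
grip_force: 0.0
grip_force: 0.0
grip_force: 0.0
grip_force: 0.0
t 55.92 pos [ 490.9 -408.6  267.2] rpy [1.7988e+02 1.5000e-01 9.7790e+01] gap 85.5 F [-0.3  1.6  0.4] final yaw 97.8
shift/100 (after turn) [0.001 0.005 0.812] turn wz -0.0002
level+turn rotvec/60 [ 0.0019  0.0025 -0.0002]
[[  545    79    95   186  8024]
 [  178   122   270   158 31392]] [[605.58025922 185.95912263]
 [312.94829893 193.76430301]]
```

View pics/w9.png

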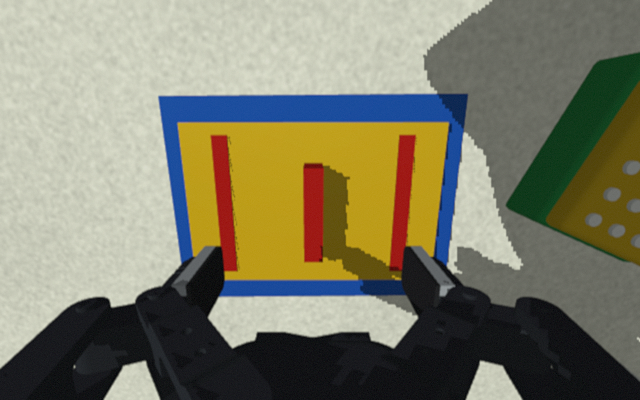

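The cover lies square on the mat, with the ridge at col 313 midway between the fingers.

```bash
python3 -m jog '0 0 .3 0 0 0 -1; 0 0 .3 0 0 0 -1; 0 0 .15 0 0 0 -1; 0 0 .04 0 0 0 -1; 0 0 0 0 0 0 -1' |tail -6
python3 -m jog '0 0 0 0 0 0 -1; 0 0 0 0 0 0 -1' |tail -1
python3 go.py 491.4 -408.4 185.3 97.8
```

```text
time: 56.65
tool_pos: [490.6, -408.3, 186.6]
tcp_rot: [180.0, 0.0, 97.8]
ft_force: [0.3, -0.5, 0.2]
finger_gap: 85.0
grip_force: 0.0
grip_force: 0.0
t 56.9 pos [ 490.6 -408.3  186.8] rpy [1.7994e+02 7.0000e-02 9.7780e+01] gap 85.8 F [-0.1 -0.4  0.3] final yaw 97.8
shift/100 (after turn) [-0.002  0.008  0.015] turn wz -0.0003
level+turn rotvec/60 [ 0.001   0.0012 -0.0003]
```

```bash
python3 -m jog '0 0.008 .01 0 0 0 -1; 0 0 0 0 0 0 1; 0 0 0 0 0 0 1; 0 0 0 0 0 0 1; 0 0 0 0 0 0 1' 90 |tail -6
python3 -m jog '0 0 0 0 0 0 1; 0 0 0 0 0 0 1; 0 0 0 0 0 0 1; 0 0 0 0 0 0 1' |tail -6
python3 -m jog '0 0 -.3 0 0 0 1; 0 0 -.6 0 0 0 1; 0 0 -.6 0 0 0 1; 0 0 -.6 0 0 0 1; 0 0 -.6 0 0 0 1' |tail -6
python3 -m jog '0 0 -.15 0 0 0 1; 0 0 0 0 0 0 1; 0 0 0 0 0 0 1' |tail -3
python3 go.py 512.8 -44.5 490 -4.7
```

```text
time: 57.52
tool_pos: [491.1, -407.9, 184.8]
tcp_rot: [180.0, 0.0, 97.8]
ft_force: [-6.1, 5.8, 21.1]
finger_gap: 12.9
grip_force: 62.1
time: 58.02
tool_pos: [491.2, -408.0, 184.9]
tcp_rot: [180.0, 0.0, 97.8]
ft_force: [-0.0, -0.3, 3.3]
finger_gap: 12.2
grip_force: 89.3
time: 58.65
tool_pos: [490.7, -407.6, 455.8]
tcp_rot: [-180.0, -0.1, 97.8]
ft_force: [1.0, -1.6, -1.6]
finger_gap: 12.3
grip_force: 88.6
ft_force: [0.0, 0.3, -2.7]
finger_gap: 12.2
grip_force: 88.7
t 59.02 pos [ 490.9 -407.7  466.2] rpy [-179.83   -0.22   97.78] gap 12.2 F [ 0.   0.3 -2.7] final yaw 175.3
shift/100 (after turn) [ 0.079  3.638 -0.238] turn wz -1.2919
level+turn rotvec/60 [ 1.0000e-04 -5.1000e-03 -1.2919e+00]
```

```bash
python3 -m jog '0 0 -.24 0 0 .1708 1; 0 0 0 0 0 .1708 1; 0 0 0 0 0 .1708 1; 0 0 0 0 0 .1708 1; 0 0 0 0 0 .1708 1' |tail -1
python3 -m jog '0 0 0 0 0 .1708 1; 0 0 0 0 0 .1708 1; 0 0 0 0 0 .1708 1; 0 0 0 0 0 .1708 1; 0 0 0 0 0 .1708 1' |tail -1
python3 -m jog '0 0 0 0 0 0 1; 0 0 0 0 0 0 1' |tail -1
python3 go.py 512.8 -44.5 490 -4.7
```

```text
grip_force: 88.7
grip_force: 88.7
grip_force: 88.7
t 60.52 pos [ 491.  -407.9  492. ] rpy [-1.799e+02  1.200e-01 -4.460e+00] gap 12.1 F [-0.3 -0.8 -0.6] final yaw -4.7
shift/100 (after turn) [-0.081 -3.639  0.02 ] turn wz 0.004
level+turn rotvec/60 [-0.0016  0.0019  0.004 ]
```

```bash
python3 -m jog '-.01 -.455 0 0 0 .004 1; -.01 -.455 0 0 0 0 1; -.01 -.455 0 0 0 0 1; -.01 -.455 0 0 0 0 1; -.01 -.455 0 0 0 0 1' |tail -1
python3 -m jog '-.01 -.455 0 0 0 0 1; -.01 -.455 0 0 0 0 1; -.01 -.455 0 0 0 0 1; 0 0 0 0 0 0 1; 0 0 0 0 0 0 1' |tail -1
python3 -m jog '0 0 .3 0 0 0 1; 0 0 .2 0 0 0 1; 0 0 0 0 0 0 1; 0 0 0 0 0 0 1; 0 0 0 0 0 0 1' |tail -1
python3 go.py 512.8 -44.5 402 -4.7
python3 - <<'E'
from m import *
s=snap('wrist');h=cv2.cvtColor(s['img'],cv2.COLOR_RGB2HSV)
snap('wrist','w10.png')
E
```

```text
grip_force: 88.7
grip_force: 88.8
grip_force: 88.8
t 62.4 pos [514.5 -44.7 445. ] rpy [ 1.7999e+02 -1.1000e-01 -4.9400e+00] gap 12.0 F [ 0.2 -0.  -1.2] final yaw -4.7
shift/100 (after turn) [-0.017 -0.001  0.43 ] turn wz -0.004
level+turn rotvec/60 [ 0.0002 -0.0018 -0.004 ]
```

View pics/w10.png

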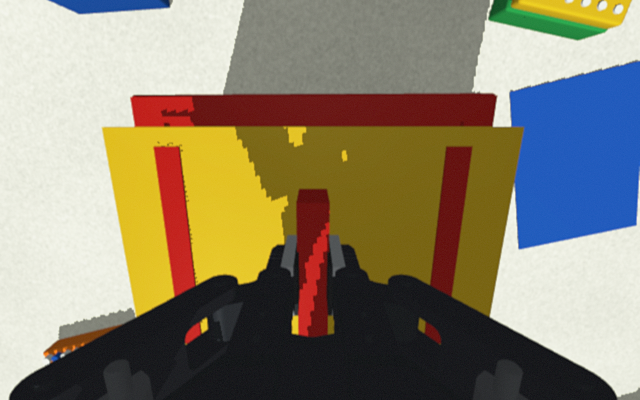

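The cover is square with the red deck below it; the left/right margins (≈28 px each side) are symmetric. Next I lower it and trim the alignment.

```bash
python3 -m jog '-.017 0 .2 0 0 -.004 1; 0 0 .15 0 0 0 1; 0 0 .05 0 0 0 1; 0 0 0 0 0 0 1; 0 0 0 0 0 0 1' |tail -3
python3 -m jog '0 0 0 0 0 0 1; 0 0 0 0 0 0 1' |tail -1
python3 go.py 512.8 -44.5 398 -4.7
```

```text
ft_force: [0.3, -0.3, -1.7]
finger_gap: 12.3
grip_force: 88.8
grip_force: 88.8
t 63.38 pos [512.7 -44.4 404.1] rpy [ 1.8e+02 -4.0e-02 -4.7e+00] gap 12.7 F [-0.2 -0.  -1.4] final yaw -4.7
shift/100 (after turn) [0.002 0.001 0.061] turn wz 0.0001
level+turn rotvec/60 [ 0.0001 -0.0007  0.0001]
```

```bash
python3 -m jog '0 0 .05 0 0 0 1; 0 0 .05 0 0 0 1; 0 0 .04 0 0 0 1; 0 0 .03 0 0 0 1; 0 0 0 0 0 0 1'
python3 -m jog '0 0 .03 0 0 0 1; 0 0 .02 0 0 0 1; 0 0 0 0 0 0 1; 0 0 0 0 0 0 1'
```

```text
time: 64.0
tool_pos: [512.5, -44.5, 386.0]
tcp_rot: [180.0, 0.0, -4.7]
ft_force: [3.8, -1.9, -3.8]
finger_gap: 12.1
grip_force: 88.5
time: 64.5
tool_pos: [512.2, -44.5, 381.9]
tcp_rot: [180.0, 0.1, -4.7]
ft_force: [-5.7, -2.4, 3.9]
finger_gap: 12.4
grip_force: 89.6
```

```bash
python3 -m jog '0 0 .01 0 0 0 1; 0 0 0 0 0 0 1' |tail -5
python3 -m jog '0 0 -.01 0 0 0 -1; 0 0 0 0 0 0 -1; 0 0 0 0 0 0 -1; 0 0 0 0 0 0 -1; 0 0 0 0 0 0 -1' |tail -3
python3 -m jog '0 0 -.3 0 0 0 -1; 0 0 -.6 0 0 0 -1; 0 0 -.4 0 0 0 -1; 0 0 0 0 0 0 -1; 0 0 0 0 0 0 -1' |tail -3
python3 -m jog '0 0 0 0 0 0 -1; 0 0 0 0 0 0 -1' |tail -1
python3 - <<'E'
from m import *
s=snap('wrist');h=cv2.cvtColor(s['img'],cv2.COLOR_RGB2HSV)
k=np.zeros((400,640),np.uint8);k[60:300,150:480]=1
y=cv2.inRange(h,np.array((20,120,60)),np.array((34,255,255)))*k
n,l,st,c=cv2.connectedComponentsWithStats(y);y=np.isin(l,[i for i in range(1,n) if st[i,4]>300])
print('cover',cv2.minAreaRect(np.array([onz(s,p,206)[:2] for p in np.argwhere(y)[:,::-1][::5]],np.float32)))
d=(cv2.inRange(h,np.array((0,120,50)),np.array((6,255,255)))|cv2.inRange(h,np.array((172,120,50)),np.array((179,255,255))))*k
print('deck',cv2.minAreaRect(np.array([onz(s,p,200)[:2] for p in np.argwhere(d)[:,::-1][::5]],np.float32)))
a=snap('scene');b=snap('side');f=lambda i:cv2.resize(i,None,fx=3,fy=3)
cv2.imwrite('pics/c11.png',np.vstack([np.hstack([f(a['img'][150:250,235:365]),f(b['img'][140:240,255:385])]),cv2.resize(s['img'][60:310,100:500],(780,290))])[:,:,::-1])
E
```

```text
tool_pos: [512.1, -44.5, 381.9]
tcp_rot: [180.0, 0.0, -4.7]
ft_force: [-8.7, -2.0, 10.1]
finger_gap: 12.0
grip_force: 90.8
ft_force: [0.2, -0.7, -0.8]
finger_gap: 85.4
grip_force: 0.0
ft_force: [-0.1, 0.5, 0.0]
finger_gap: 84.9
grip_force: 0.0
grip_force: 0.0
cover ((510.5748291015625, -43.77191925048828), (200.04905700683594, 129.97561645507812), 85.31521606445312)
deck ((512.7539672851562, -44.74253845214844), (251.04324340820312, 169.87783813476562), 85.31880950927734)
```

View pics/c11.png

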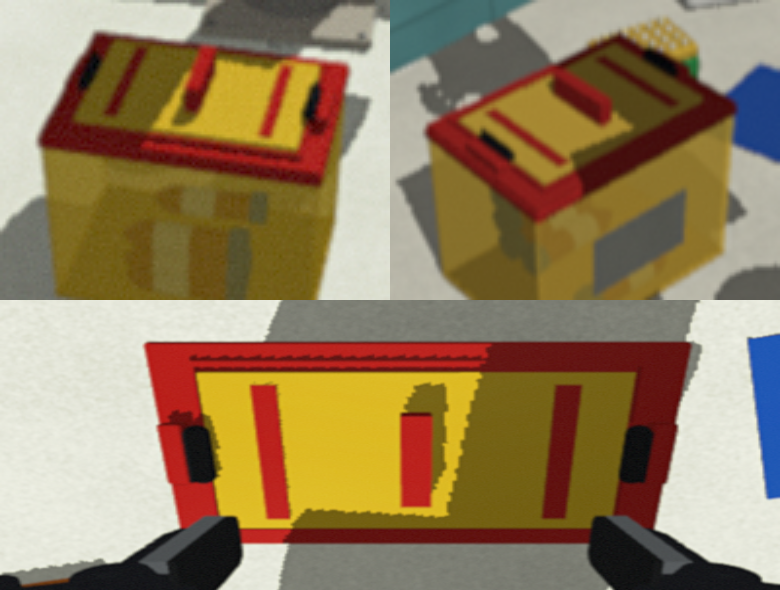

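The cover is flat under both clips: it measures 200.0 × 130.0 mm when projected at z = 206, is 2.4 mm off the deck centre, and is parallel to it. Before handing in I'll check the height of the top tube inside.

Run:
```python
from h import *
a=snap('scene')
for z in(40,70,100,130,160): print(z,onz(a,(303,218),z).round(0))
print(sense()['ft_force'],sense()['time'],sense()['tool_pos'])
```

```text
40 [476. -44.  40.]
70 [510. -39.  70.]
100 [545. -34. 100.]
130 [580. -29. 130.]
160 [615. -23. 160.]
[-0.81567266  0.89997079 -0.2504699 ] 66.45 [512.52093228 -44.40698975 511.31364924]
```

```bash
python3 -c "
from bench import *
print(hand_in())"
```

```text
the job is handed in; nothing more can be done
None
```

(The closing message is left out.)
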